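# Feed wooden blanks through a sprung gate into a clamping jig

### The job

Load every wooden blank into the shop-made jig for drilling: lay it on the loading table, push it along the feed fence through the sprung gate and in under the lip until its end meets the end stop, then push it across to the side fence. The blanks must finish tight side by side, the first against the side fence, all with their far ends against the end stop, and the gate shut behind them. Take them in only through the gate, never over the jig's walls, and leave the tape measure, the mallet and the pencil where they lie.

Things in the scene. Friction and masses are not known exactly. Their poses are not given: they have to be found in the camera images.
- jig: wooden jig fixed to the bench; place and yaw vary. Frame (mm): origin on the bench in the gateway's middle, x across, y the feed direction, z up. Base plate top at z = 9: loading table x -72 to 36, y -140 to 0; chamber x -92 to 142, y 0 to 177. Walls 12 thick, tops at z = 39. Chamber inside: x -80 (outer wall) to 130 (side fence), y 0 to 165 (end stop); open above but for the lip
- feed_fence (a point): middle of the feed fence's inner face, on the base (jig x 24, y -70 mm). The fence runs along the loading table at x = 24 from y = -140 to 0, up to z = 39; the table's other sides are open, except the chamber's near wall
- gateway (a point): middle of the gateway, on the base (jig x 0, y 0 mm): a gap in the chamber's near wall (which fills y -12 to 0) from x = -26 to x = 24, in line with the feed fence, open above
- end_stop (a point): on the base at the end stop's face, in line with the gateway (jig x 0, y 165 mm). A blank seated against it has its centre at jig y = 122.5. Along its whole length a 4 mm thick aluminium lip overhangs y 147 to 165, underside at z = 45, top at z = 49
- side_fence (a point): on the base at the side fence's face (jig x 130, y 122.5 mm). The first blank of the row has its centre at jig x = 110, the next at 70, the third at 30
- gate (a joint): sprung steel gate in the gateway: upright plate 43 mm wide, 4 thick, top at z = 47 mm, hinged on a vertical pin at jig x -26, y 2. 0 = shut; swings only into the chamber (+y), rad, up to 1.9; at 1.57 it stands along the feed direction on the -x side. A very light spring (about 0.02 N m when open) shuts it once nothing holds it open; it sweeps 47 mm into the chamber
- blank_1: plain wooden block, 40 (x) by 85 (y) by 30 (z) mm, about 65 to 95 g, all blanks alike; origin in the middle of its underside, y along its length. Lies flat on the bench to the right of the jig at the start. Two or three blanks are there; an absent one has no pose
- blank_2: plain wooden block, 40 (x) by 85 (y) by 30 (z) mm, about 65 to 95 g, all blanks alike; origin in the middle of its underside, y along its length. Lies flat on the bench to the right of the jig at the start. Two or three blanks are there; an absent one has no pose
- blank_3: plain wooden block, 40 (x) by 85 (y) by 30 (z) mm, about 65 to 95 g, all blanks alike; origin in the middle of its underside, y along its length. Lies flat on the bench to the right of the jig at the start. Two or three blanks are there; an absent one has no pose
- tape_measure: yellow tape measure, 37 x 82 x 65 mm, standing on the bench right of the jig; origin under its middle; bystander
- mallet: wooden mallet, 122 x 295 x 61 mm, lying beyond the work; origin under its middle; bystander
- pencil: red pencil, 163 mm long, lying to the left of the jig; origin under its middle; bystander
Things that resemble listed ones, but are neither listed nor needed, are in the scene too. What is shaped like the blank_3 but red is not meant.

How it is judged:
At the end, for the whole second after the job is handed in: all blanks flat on the base, far ends within 6 mm of the end stop, lengths within 0.12 rad of the feed direction, the first within 6 mm of the side fence, the rest side by side with gaps up to about 6 mm; gate under 0.08 rad; all at rest (y of each of blank_1, blank_2, blank_3 in the frame of jig above 0.1165 m and z of blank_1 in the frame of jig between 0.005 and 0.013 m and angle between the y axis of each of blank_1, blank_2, blank_3 and the y axis of jig, either way round below 0.12 rad and linear speed of each of blank_1, blank_2, blank_3 below 0.02 m/s and (x of blank_1 in the frame of jig above 0.104 m or (x of blank_1 in the frame of jig between 0.058 and 0.076 m and (horizontal distance between blank_1 and blank_2 below 0.048 m or horizontal distance between blank_1 and blank_3 below 0.048 m)) or (x of blank_1 in the frame of jig between 0.015 and 0.036 m and (horizontal distance between blank_1 and blank_2 below 0.048 m or horizontal distance between blank_1 and blank_3 below 0.048 m))) and z of blank_2 in the frame of jig between 0.005 and 0.013 m and (x of blank_2 in the frame of jig above 0.104 m or (x of blank_2 in the frame of jig between 0.058 and 0.076 m and (horizontal distance between blank_2 and blank_1 below 0.048 m or horizontal distance between blank_2 and blank_3 below 0.048 m)) or (x of blank_2 in the frame of jig between 0.015 and 0.036 m and (horizontal distance between blank_2 and blank_1 below 0.048 m or horizontal distance between blank_2 and blank_3 below 0.048 m))) and z of blank_3 in the frame of jig between 0.005 and 0.013 m and (x of blank_3 in the frame of jig above 0.104 m or (x of blank_3 in the frame of jig between 0.058 and 0.076 m and (horizontal distance between blank_3 and blank_1 below 0.048 m or horizontal distance between blank_3 and blank_2 below 0.048 m)) or (x of blank_3 in the frame of jig between 0.015 and 0.036 m and (horizontal distance between blank_3 and blank_1 below 0.048 m or horizontal distance between blank_3 and blank_2 below 0.048 m))) and x of any of blank_1, blank_2, blank_3 in the frame of jig above 0.104 m and value of joint gate below 0.08 rad); the robot touches nothing.
It fails at once if a blank lifted inside the chamber or brought in over its walls (its underside as high as the wall tops) ((x of blank_1 in the frame of jig between -0.092 and 0.142 m and y of blank_1 in the frame of jig between 0.01 and 0.177 m and z of blank_1 in the frame of jig above 0.036 m) or (x of blank_2 in the frame of jig between -0.092 and 0.142 m and y of blank_2 in the frame of jig between 0.01 and 0.177 m and z of blank_2 in the frame of jig above 0.036 m) or (x of blank_3 in the frame of jig between -0.092 and 0.142 m and y of blank_3 in the frame of jig between 0.01 and 0.177 m and z of blank_3 in the frame of jig above 0.036 m)).
It fails at once if the tape measure moved by more than 3 cm (distance of tape_measure from where it was at the start of the episode above 0.03 m).
It fails at once if the mallet moved by more than 3 cm (distance of mallet from where it was at the start of the episode above 0.03 m).
It fails at once if the pencil moved by more than 3 cm (distance of pencil from where it was at the start of the episode above 0.03 m).
Of blank_1, blank_2, blank_3 only 2 to 3 are there at a start; the rules pass over those that are not, and their reading is None.
At some moment in a run one of blank_1, blank_2, blank_3 may be knocked a few centimetres aside while the robot is not near it.
Once in a run the grip may slacken for a moment while it holds something.
It also fails if it takes over 210 s, if anything falls off the work surface, if the arm or the gripper's body presses on something with over 40 N, if the wrist force passes 120 N, or if a joint passes its speed limit or range.

### The arm

A 6-joint arm with a two-finger parallel gripper is mounted at the origin on the work surface; the furniture and walls round the work are solid. World frame = base frame: x ahead of the robot, y to its left, z up, the work surface at z = 0. Lengths are in m, angles in rad, forces in N, time in s.
With the tool pointing down it reaches from about 0.25 to 0.725 m from the base axis. Payload 4 kg.
Tool frame: the origin (TCP) lies on the centre line of the jaws, within the pads' length; the fingertips stand 14 mm ahead of it and the grasp point (between the pads) lies 5 mm behind it; z points along the fingers, x is the direction in which the jaws open and shut, and the axes are right-handed (so a half turn about z gives the same grasp; the last joint's range is limited). The gripper opens to 85 mm and grips with 20 to 120 N. Pads are 22 mm wide; open, the fingers measure 114 mm over their backs; the gripper's body (76 mm by 85 mm) begins 54 mm behind the grasp point. The pads swing forward as they close: fully open they stand 13 mm farther back than shut.
Start: joints at [1.25, 0.241, 0.005, 1.335, 0, 1.571], TCP at [0.158, 0.474, 0.212] pointing down, gripper open.
Joint ranges: [-2.72, 2.72], [-1.05, 1.87], [-1.09, 1.28], [-1.99, 2.15], [-1.42, 1.44], [-3.14, 3.14]. Speed limits (rad/s): [2.79, 2.79, 3.14, 3.14, 3.14, 3.14].

### API

Orientations are given as a unit quaternion [x, y, z, w].
In Python, from workcell import bot gives the robot as it stands.
- The arm moves only by the tool play_rows, never from a script. Its argument "motion" is a list of rows, each an object with "fingers": the closure, from -1 (fully open) to 1 (shut), so that 0 is half open; "translation": the shift along the tool's x, y, z in cm, a list of three; "roll": the turn about the tool's z in degrees. A call has 1 to 20 rows; each row is the pose to reach, as a shift and turn from the pose commanded when the call began, along the tool's axes at that moment; what a row does not reach only later rows make up. A row lasts 1/12 s, in which the tool goes at most 41.7 mm and 7.16 degrees, less where a joint would pass 70% of its speed; a pose out of reach is approached as far as the arm can. A call with a gripper value outside its range is refused whole. The fingers move at their own pace and stop on an object; the grip force is fixed at half the most. Time passes only in rows, so rows that repeat a pose let the fingers close. It gives the time, the measured TCP pose, the force and the opening at its end, in the units of the state.
- bot.get_obs(): the state, without advancing time (a new reading comes with each control period).
- bot.camera(name): name is "scene" or "top"; returns a dict with "pixels" (384x512x3 uint8, red, green, blue), "intrinsics" (3x3 intrinsics, pixels), "world_to_cam" (4x4, takes a point from world to camera coordinates). Camera axes: x right, y down, z forward; pixel columns grow to the right and rows downward; lengths in m; the calibration is good to about 2 mm. A picture is of the moment at which its call begins. There is no depth.
- bot.job_done(): hands the job in, once; it reports no verdict.
The state is a dict: "clock": time; "joint_pos": joint angles; "joint_vel": joint speeds; "tau": joint torques, N m; "eef_pos": TCP position; "tool_rot": TCP orientation; "ft_force": force on the tool from outside, world axes, zero at the start; "ft_torque": the same for the moment, N m; "grip_width": finger opening in m.
Only numpy, scipy, OpenCV 4.12 (cv2) and the standard library are available. Lean on these libraries where they do the work, as an engineer would, in place of code of your own. Each camera call takes 0.05 s, during which the arm holds its last target. There are 200 camera calls.

## Working session

There is one attempt and no reset: what is moved stays moved. The work goes in short steps, Python scripts to look and compute and a tool call to move; the robot and the scene stay as the last step left them, time stands still between calls to the robot, and variables do not carry over. Pictures are saved under pics/ and viewed, about 12 in all and at most 16, crops included, and the job is handed in when it is done.

Besides the shell and the picture viewer there is one more tool, called after "Emit:" in YAML: its name, and indented under it one key for each argument. play_rows: Moves the arm, as the interface text tells. Its arguments: {"type":"object","properties":{"motion":{"type":"array","items":{"type":"object","properties":{"fingers":{"type":"number"},"translation":{"type":"array","items":{"type":"number"}},"roll":{"type":"number"}}}}},"required":["motion"]}

```bash
ls; mkdir -p pics; python3 - <<'E'
from workcell import bot
import cv2,json,numpy as np
o=bot.get_obs();print(o)
for n in("top","scene"):
    c=bot.camera(n);cv2.imwrite(f"pics/{n}0.png",cv2.resize(c["pixels"][:,:,::-1],(800,600),interpolation=cv2.INTER_CUBIC))
    np.savez(f"{n}cal.npz",K=c["intrinsics"],T=c["world_to_cam"]);print(n,np.round(c["intrinsics"],1),np.round(c["world_to_cam"],4))
E
```

```text
pics
{'clock': 0.0, 'joint_pos': array([1.24995549e+00, 2.41430060e-01, 3.71313166e-03, 1.33522157e+00,
       9.69140183e-06, 1.57079703e+00]), 'joint_vel': array([-0.00061131, -0.0001815 ,  0.00223196,  0.00022418, -0.00210061,
        0.000466  ]), 'tau': array([-1.56483829e-04, -3.72315109e+01,  2.52408725e+01,  1.70188030e-02,
        4.60628416e-05,  1.46455307e-05]), 'eef_pos': array([0.15746253, 0.47383387, 0.21140026]), 'tool_rot': array([ 8.10975885e-01,  5.85078598e-01, -8.71459373e-04,  6.22740208e-04]), 'ft_force': array([-0.19299296, -0.21700119, -0.49786456]), 'ft_torque': array([-0.01754881,  0.01983262,  0.02096963]), 'grip_width': 0.0855249661954003}
top [[351.8   0.  255.7]
 [  0.  351.8 190.1]
 [  0.    0.    1. ]] [[ 0.0197 -0.9998 -0.0028 -0.0382]
 [-0.9865 -0.019  -0.1628  0.5285]
 [ 0.1627  0.006  -0.9867  1.1016]
 [ 0.      0.      0.      1.    ]]
scene [[363.4   0.  258.7]
 [  0.  363.4 194.6]
 [  0.    0.    1. ]] [[ 0.8251 -0.5649 -0.0108 -0.4699]
 [-0.3579 -0.5077 -0.7837  0.2075]
 [ 0.4372  0.6505 -0.621   1.0998]
 [ 0.      0.      0.      1.    ]]
```

View pics/top0.png

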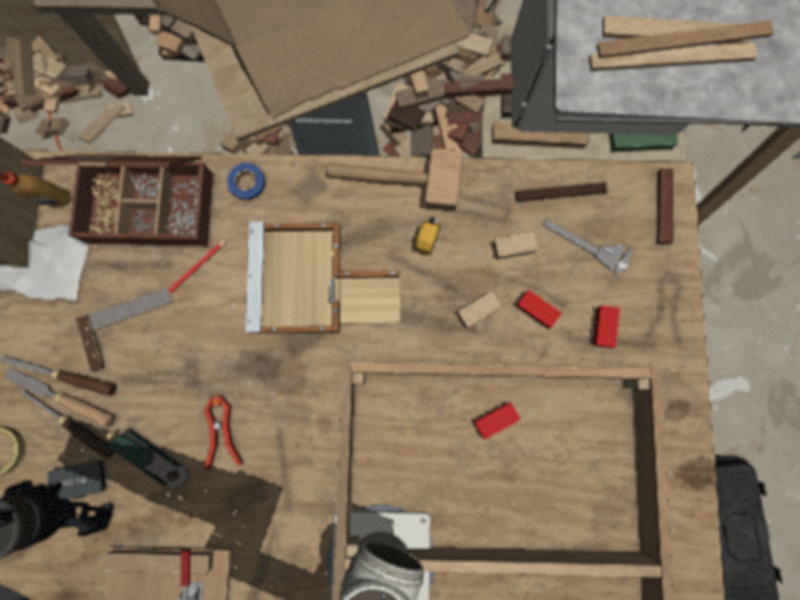

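View pics/scene0.png

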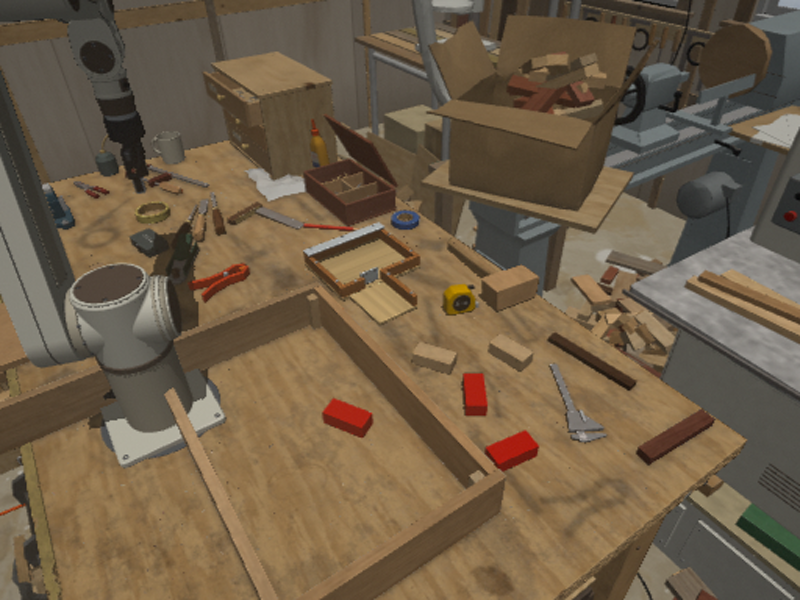

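The top view shows the jig at (245–400, 222–332) and two plain blanks at (515,245) and (480,308). The other blocks are red decoys. The tape measure is at (427,236), the mallet at (430,178) and the pencil at (195,265).

```bash
cat > h.py <<'E'
import numpy as np,cv2
from workcell import bot
C={n:np.load(f"{n}cal.npz") for n in("top","scene")}
def unproj(uv,z,n="top"):
    K,T=C[n]["K"],C[n]["T"];R,t=T[:3,:3],T[:3,3];c=-R.T@t
    d=R.T@np.linalg.solve(K,[uv[0],uv[1],1]);return c+d*(z-c[2])/d[2]
def proj(p,n="top"):
    K,T=C[n]["K"],C[n]["T"];q=K@(T[:3,:3]@np.array(p,float)+T[:3,3]);return q[:2]/q[2]
def crop(name,u0,v0,w,h,s,n="top"):
    im=bot.camera(n)["pixels"][:,:,::-1]
    cv2.imwrite(f"pics/{name}.png",cv2.resize(im[v0:v0+h,u0:u0+w],None,fx=s,fy=s,interpolation=cv2.INTER_CUBIC));return im
E
python3 - <<'E'
from h import *
crop("c1",150,135,200,85,4)
E
```

```text
(no output)
```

View pics/c1.png

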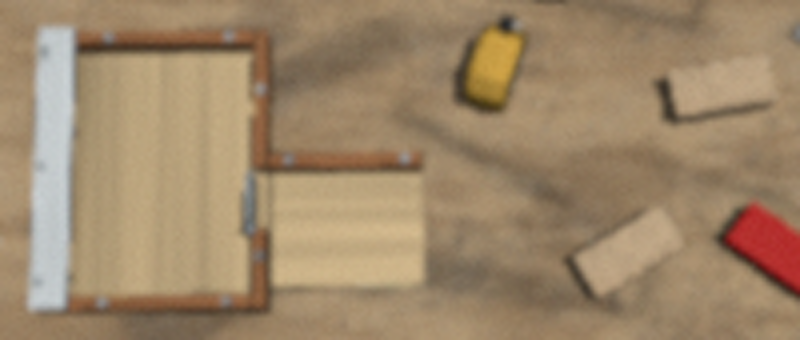

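```bash
cat >> h.py <<'E'
from scipy.optimize import least_squares
def fit(obj,px,x0,n="top"):
    obj=np.array(obj,float)/1000;px=np.array(px,float)
    def pts(q):
        c,s=np.cos(q[2]),np.sin(q[2]);return np.c_[q[0]+c*obj[:,0]-s*obj[:,1],q[1]+s*obj[:,0]+c*obj[:,1],obj[:,2]]
    r=least_squares(lambda q:(np.array([proj(p,n) for p in pts(q)])-px).ravel(),x0);return r.x,r.fun.reshape(-1,2)
E
python3 - <<'E'
from h import *
cv=lambda L:(np.array(L,float)+.5)/4-.5+[150,135]
q,r=fit([(142,-12,39),(-92,-12,39),(24,-140,39),(36,-140,39),(142,177,49),(142,147,49),(-92,177,49),(-92,147,49),(-72,-140,9)],
 cv([(270,28),(268,310),(423,168),(424,152),(38,27),(76,27),(28,311),(68,311),(425,287)]),[.5,.1,0])
print(q,np.round(r,1).tolist());np.save("jig.npy",q)
for L,a in(([(667,70),(770,55),(776,98),(676,118)],.1),([(571,255),(657,206),(685,240),(597,294)],.5)):
    p=cv(L);u=unproj(p.mean(0),.03)
    q,r=fit([(20,42.5,30),(20,-42.5,30),(-20,-42.5,30),(-20,42.5,30)],p,[u[0],u[1],a]);print(q,np.round(r,1).tolist())
for p in [(495,35),(340,20)]:print(unproj(cv([p])[0],.05))
print(unproj((447*.64,178*.64),.06))
E
```

```text
[0.54785727 0.11296113 0.02956101] [[-0.2, 0.5], [-0.3, -0.3], [0.2, -0.3], [-0.1, 0.1], [0.4, 0.4], [-0.0, 0.3], [0.4, -0.2], [-0.2, -0.3], [-0.0, 0.0]]
[ 0.65209511 -0.27447874  0.18422167] [[0.2, 0.1], [-0.7, -0.2], [0.3, 0.5], [0.2, -0.4]]
[ 0.51249579 -0.19485262  0.56637304] [[-0.1, -0.1], [0.2, -1.1], [-0.2, 0.6], [-0.0, 0.5]]
[ 0.6858786  -0.08316769  0.05      ]
[0.6963351  0.04535227 0.05      ]
[ 0.78507347 -0.12378293  0.06      ]
```

```bash
cat >> h.py <<'E'
def st():
    o=bot.get_obs();x,y,z,w=o["tool_rot"];return np.array(o["eef_pos"]),np.arctan2(2*(x*y+z*w),1-2*(y*y+z*z)),o
def jw(x,y):
    q=np.load("jig.npy");c,s=np.cos(q[2]),np.sin(q[2]);return q[0]+(c*x-s*y)/1000,q[1]+(s*x+c*y)/1000
def wj(x,y):
    q=np.load("jig.npy");c,s=np.cos(q[2]),np.sin(q[2]);a,b=x-q[0],y-q[1];return np.round(1000*np.array([c*a+s*b,-s*a+c*b]),1)
def to(x,y,z,th,start=None):
    p,t=start if start else st()[:2]
    d=np.array([x,y,z])-p;r=(th-t+np.pi/2)%np.pi-np.pi/2
    print("trans cm",np.round(100*np.array([np.cos(t)*d[0]+np.sin(t)*d[1],np.sin(t)*d[0]-np.cos(t)*d[1],-d[2]]),2),"roll",round(-np.degrees(r),1))
E
python3 - <<'E'
from h import *
to(.5125,-.195,.15,.566)
E
```

```text
trans cm [-52.29  54.78   6.16] roll 39.2
```

Emit:
play_rows:
  motion:
    - {"translation":[-26,27.4,0],"roll":20,"fingers":-1}
    - {"translation":[-26,27.4,0],"roll":20,"fingers":-1}
    - {"translation":[-26,27.4,0],"roll":20,"fingers":-1}
    - {"translation":[-26,27.4,0],"roll":20,"fingers":-1}
    - {"translation":[-26,27.4,0],"roll":20,"fingers":-1}
    - {"translation":[-26,27.4,0],"roll":20,"fingers":-1}
    - {"translation":[-26,27.4,0],"roll":20,"fingers":-1}
    - {"translation":[-26,27.4,0],"roll":20,"fingers":-1}
    - {"translation":[-52.3,54.8,6],"roll":39.2,"fingers":-1}
    - {"translation":[-52.3,54.8,6],"roll":39.2,"fingers":-1}
    - {"translation":[-52.3,54.8,6],"roll":39.2,"fingers":-1}
    - {"translation":[-52.3,54.8,6],"roll":39.2,"fingers":-1}
    - {"translation":[-52.3,54.8,6],"roll":39.2,"fingers":-1}
    - {"translation":[-52.3,54.8,6],"roll":39.2,"fingers":-1}
    - {"translation":[-52.3,54.8,6],"roll":39.2,"fingers":-1}
    - {"translation":[-52.3,54.8,6],"roll":39.2,"fingers":-1}
    - {"translation":[-52.3,54.8,6],"roll":39.2,"fingers":-1}
    - {"translation":[-52.3,54.8,6],"roll":39.2,"fingers":-1}
    - {"translation":[-52.3,54.8,6],"roll":39.2,"fingers":-1}
    - {"translation":[-52.3,54.8,6],"roll":39.2,"fingers":-1}

```text
clock: 1.82
eef_pos: [0.5132, -0.1974, 0.1506]
tool_rot: [0.961, 0.277, -0.001, -0.0]
ft_force: [-0.4, 0.8, -0.3]
grip_width: 0.0855
```

```bash
python3 - <<'E'
from h import *
p,t,o=st();print(p,t,o["clock"]);to(.5125,-.195,.018,.566)
crop("c2",150,130,200,100,4)
E
```

```text
[ 0.51318712 -0.19741212  0.15056729] 0.5616724905408521 1.8167
trans cm [ 0.07 -0.24 13.26] roll -0.2
```

View pics/c2.png

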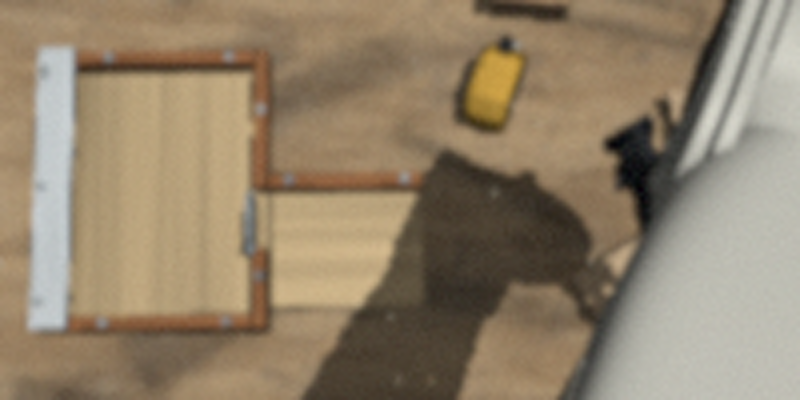

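The crop shows the jig unchanged and the arm over blank B, hiding it. I'll descend and grip.

Emit:
play_rows:
  motion:
    - {"translation":[0.1,-0.2,4],"roll":0,"fingers":-1}
    - {"translation":[0.1,-0.2,8],"roll":0,"fingers":-1}
    - {"translation":[0.1,-0.2,11],"roll":0,"fingers":-1}
    - {"translation":[0.1,-0.2,13.2],"roll":0,"fingers":-1}
    - {"translation":[0.1,-0.2,13.2],"roll":0,"fingers":-1}
    - {"translation":[0.1,-0.2,13.2],"roll":0,"fingers":1}
    - {"translation":[0.1,-0.2,13.2],"roll":0,"fingers":1}
    - {"translation":[0.1,-0.2,13.2],"roll":0,"fingers":1}
    - {"translation":[0.1,-0.2,13.2],"roll":0,"fingers":1}
    - {"translation":[0.1,-0.2,13.2],"roll":0,"fingers":1}
    - {"translation":[0.1,-0.2,13.2],"roll":0,"fingers":1}
    - {"translation":[0.1,-0.2,13.2],"roll":0,"fingers":1}
    - {"translation":[0.1,-0.2,13.2],"roll":0,"fingers":1}

```text
clock: 2.95
eef_pos: [0.5127, -0.1925, 0.0206]
tool_rot: [0.96, 0.279, 0.0, 0.0]
ft_force: [0.2, -0.1, 0.1]
grip_width: 0.0001
```

```bash
python3 - <<'E'
from h import *
p,t,o=st();print(p,t);q=np.load("jig.npy")
a=jw(-26,-78);to(*a,.10,q[2]);to(*a,.030,q[2])
E
```

```text
[ 0.51266253 -0.19250363  0.02058386] 0.5656968962034431
trans cm [ 13.12 -18.52  -7.94] roll 30.7
trans cm [ 13.12 -18.52  -0.94] roll 30.7
```

Missed: the fingers closed on nothing, so the blank may have been knocked. I'll back off and look.

Emit:
play_rows:
  motion:
    - {"translation":[0,0,-4],"roll":0,"fingers":1}
    - {"translation":[0,0,-8],"roll":0,"fingers":1}
    - {"translation":[0,0,-13],"roll":0,"fingers":-1}
    - {"translation":[-12,-20,-16],"roll":0,"fingers":-1}
    - {"translation":[-12,-20,-16],"roll":0,"fingers":-1}
    - {"translation":[-12,-20,-16],"roll":0,"fingers":-1}
    - {"translation":[-12,-20,-16],"roll":0,"fingers":-1}
    - {"translation":[-12,-20,-16],"roll":0,"fingers":-1}
    - {"translation":[-12,-20,-16],"roll":0,"fingers":-1}
    - {"translation":[-12,-20,-16],"roll":0,"fingers":-1}
    - {"translation":[-12,-20,-16],"roll":0,"fingers":-1}
    - {"translation":[-12,-20,-16],"roll":0,"fingers":-1}

```text
clock: 3.95
eef_pos: [0.305, -0.0883, 0.1807]
tool_rot: [0.96, 0.279, 0.001, 0.001]
ft_force: [-0.4, -0.4, 0.5]
grip_width: 0.085
```

```bash
python3 - <<'E'
from h import *
p,t,o=st();print(p,t)
crop("c3",200,130,200,125,4)
E
```

```text
[ 0.30504536 -0.08826716  0.18074246] 0.5658064485846156
```

View pics/c3.png

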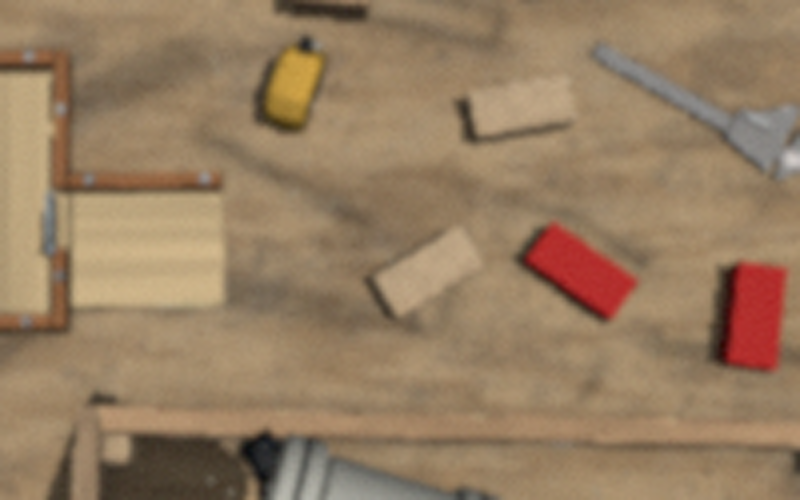

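The blank at crop (427,272) has not moved, so I need to check the calibration. I'll project the fits into the scene camera.

```bash
python3 - <<'E'
from h import *
c=bot.camera("scene");im=c["pixels"][:,:,::-1];print(np.abs(c["world_to_cam"]-C["scene"]["T"]).max())
ct=bot.camera("top");print(np.abs(ct["world_to_cam"]-C["top"]["T"]).max())
s=4;u0,v0=180,120
im=cv2.resize(im[v0:v0+150,u0:u0+200],None,fx=s,fy=s,interpolation=cv2.INTER_CUBIC)
P=lambda p:tuple(int(v) for v in (proj(p,"scene")-[u0,v0])*s+s/2)
def box(x,y,th,a,b,z):
    c_,s_=np.cos(th),np.sin(th)
    cs=[(x+c_*i*a-s_*j*b,y+s_*i*a+c_*j*b,z) for i,j in((1,1),(1,-1),(-1,-1),(-1,1))]
    for k in range(4):cv2.line(im,P(cs[k]),P(cs[(k+1)%4]),(255,0,255),1)
box(.6521,-.2745,.184,.02,.0425,.03);box(.5125,-.1949,.566,.02,.0425,.03)
L=[(*jw(*a),.039) for a in((142,-12),(-92,-12),(-92,177),(142,177))]
for k in range(4):cv2.line(im,P(L[k]),P(L[(k+1)%4]),(255,255,0),1)
cv2.drawMarker(im,P(bot.get_obs()["eef_pos"]),(0,255,0),0,20,2)
cv2.imwrite("pics/c4.png",im)
E
```

```text
0.0
0.0
```

View pics/c4.png

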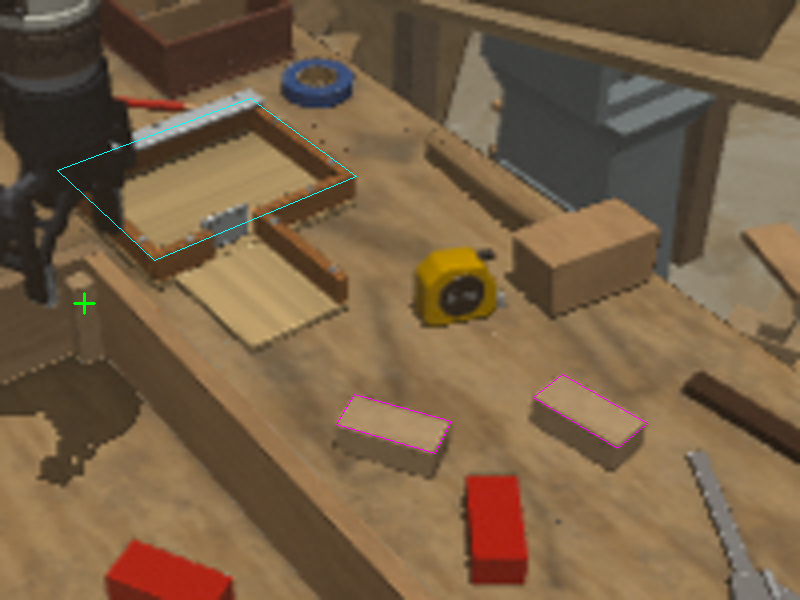

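Both cameras agree on the blanks and jig, but the fingertips sit about 45 crop px from the TCP marker at (84,303). I'll take a closer look at the gripper.

```bash
python3 - <<'E'
from h import *
im=bot.camera("scene")["pixels"][:,:,::-1]
u0,v0,s=140,90,6
im=cv2.resize(im[v0:v0+100,u0-30:u0+100],None,fx=s,fy=s,interpolation=cv2.INTER_CUBIC);u0-=30
p,t,o=st()
X=np.array([np.cos(t),np.sin(t),0])
for d in(-.0425,0,.0425):
  for z in (0,.054):
    q=(proj(p+X*d+[0,0,z],"scene")-[u0,v0]+.5)*s;cv2.drawMarker(im,tuple(int(v) for v in q),(0,255,0) if z==0 else (0,0,255),0,14,2)
cv2.imwrite("pics/c5.png",im);print(o["joint_pos"],o["tool_rot"])
E
```

```text
[-2.81896077e-01 -1.06830062e-01 -4.58334183e-01  1.22000409e+00
  2.11679962e-06  7.23485815e-01] [ 9.60303702e-01  2.78956401e-01 -3.00135482e-04 -1.91352901e-04]
```

View pics/c5.png

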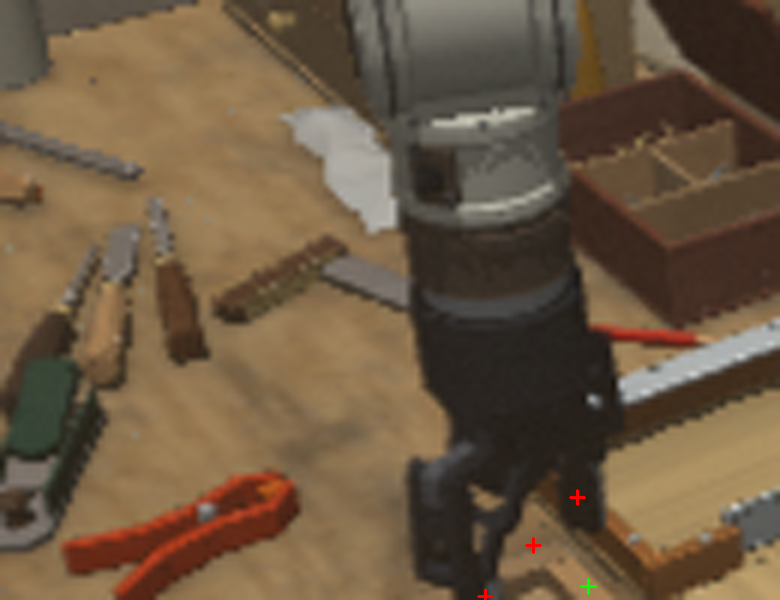

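The real fingertips appear about 30 mm higher than the reported TCP implies, which also explains closing above the blank. I'll return over the blank and compare there.

```bash
python3 - <<'E'
from h import *
to(.5125,-.195,.08,.566);to(.5125,-.195,.018,.566)
E
```

```text
trans cm [11.82 20.14 10.  ] roll -0.0
trans cm [11.82 20.14 16.2 ] roll -0.0
```

Emit:
play_rows:
  motion:
    - {"translation":[11.8,20.1,0],"roll":0,"fingers":-1}
    - {"translation":[11.8,20.1,0],"roll":0,"fingers":-1}
    - {"translation":[11.8,20.1,0],"roll":0,"fingers":-1}
    - {"translation":[11.8,20.1,0],"roll":0,"fingers":-1}
    - {"translation":[11.8,20.1,0],"roll":0,"fingers":-1}
    - {"translation":[11.8,20.1,0],"roll":0,"fingers":-1}
    - {"translation":[11.8,20.1,4],"roll":0,"fingers":-1}
    - {"translation":[11.8,20.1,8],"roll":0,"fingers":-1}
    - {"translation":[11.8,20.1,12],"roll":0,"fingers":-1}
    - {"translation":[11.8,20.1,16],"roll":0,"fingers":-1}
    - {"translation":[11.8,20.1,16],"roll":0,"fingers":-1}
    - {"translation":[11.8,20.1,16],"roll":0,"fingers":-1}
    - {"translation":[11.8,20.1,16],"roll":0,"fingers":-1}
    - {"translation":[11.8,20.1,16],"roll":0,"fingers":-1}

```text
clock: 5.32
eef_pos: [0.5141, -0.1954, 0.0232]
tool_rot: [0.96, 0.279, 0.002, 0.002]
ft_force: [0.5, 0.1, 0.9]
grip_width: 0.0855
```

```bash
python3 - <<'E'
from h import *
im=bot.camera("scene")["pixels"][:,:,::-1]
u0,v0,s=220,160,6
im=cv2.resize(im[v0:v0+100,u0:u0+130],None,fx=s,fy=s,interpolation=cv2.INTER_CUBIC)
p,t,o=st();print(p,t,o["ft_force"],o["grip_width"])
X=np.array([np.cos(t),np.sin(t),0])
for d in(-.0425,0,.0425):
    q=(proj(p+X*d,"scene")-[u0,v0]+.5)*s;cv2.drawMarker(im,tuple(int(v) for v in q),(0,255,0),0,14,2)
cv2.imwrite("pics/c6.png",im)
E
```

```text
[ 0.5141176  -0.19538426  0.02338141] 0.5657735351666539 [ 0.54472612 -0.10215942 -0.40740755] 0.08540896051683645
```

View pics/c6.png

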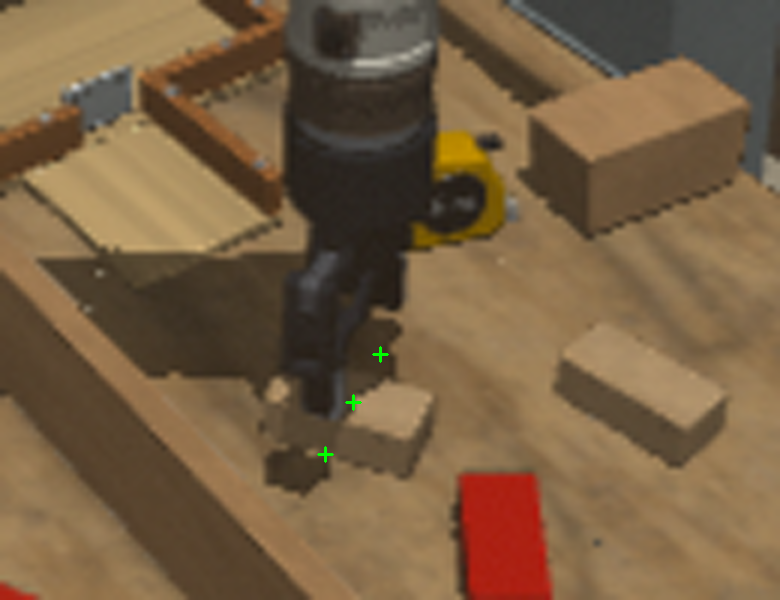

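The open fingertips sit about 25 mm above the reported TCP height: the tip is at (322,415) and the TCP marker at (325,454). Horizontally they line up. I'll descend about 34 mm more, watching the force.

Emit:
play_rows:
  motion:
    - {"translation":[-0.1,0,1],"roll":0,"fingers":-1}
    - {"translation":[-0.1,0,2],"roll":0,"fingers":-1}
    - {"translation":[-0.1,0,2.7],"roll":0,"fingers":-1}
    - {"translation":[-0.1,0,3.2],"roll":0,"fingers":-1}
    - {"translation":[-0.1,0,3.2],"roll":0,"fingers":-1}
    - {"translation":[-0.1,0,3.2],"roll":0,"fingers":-1}

```text
clock: 5.87
eef_pos: [0.51, -0.1946, -0.0124]
tool_rot: [0.96, 0.279, -0.001, -0.0]
ft_force: [0.5, 0.3, -0.0]
grip_width: 0.0852
```

Emit:
play_rows:
  motion:
    - {"translation":[0,0,0],"roll":0,"fingers":1}
    - {"translation":[0,0,0],"roll":0,"fingers":1}
    - {"translation":[0,0,0],"roll":0,"fingers":1}
    - {"translation":[0,0,0],"roll":0,"fingers":1}
    - {"translation":[0,0,0],"roll":0,"fingers":1}
    - {"translation":[0,0,0],"roll":0,"fingers":1}
    - {"translation":[0,0,0],"roll":0,"fingers":1}

```text
clock: 6.45
eef_pos: [0.5112, -0.1951, -0.0111]
tool_rot: [0.96, 0.279, 0.001, 0.0]
ft_force: [0.1, 0.3, 3.4]
grip_width: 0.0391
```

```bash
python3 - <<'E'
from h import *
q=np.load("jig.npy");a=jw(-27,-78);to(*a,.08,q[2]);to(*a,-.0005,q[2])
E
```

```text
trans cm [ 13.3  -18.72  -9.11] roll 30.7
trans cm [ 13.3  -18.72  -1.06] roll 30.7
```

Emit:
play_rows:
  motion:
    - {"translation":[0,0,-2],"roll":0,"fingers":1}
    - {"translation":[0,0,-5],"roll":0,"fingers":1}
    - {"translation":[0,0,-8],"roll":0,"fingers":1}
    - {"translation":[2,-2.8,-9],"roll":5,"fingers":1}
    - {"translation":[4,-5.6,-9],"roll":10,"fingers":1}
    - {"translation":[6,-8.4,-9],"roll":15,"fingers":1}
    - {"translation":[8,-11.3,-9],"roll":20,"fingers":1}
    - {"translation":[10,-14.1,-9],"roll":25,"fingers":1}
    - {"translation":[12,-16.9,-9],"roll":30.7,"fingers":1}
    - {"translation":[13.3,-18.7,-9],"roll":30.7,"fingers":1}
    - {"translation":[13.3,-18.7,-9],"roll":30.7,"fingers":1}
    - {"translation":[13.3,-18.7,-9],"roll":30.7,"fingers":1}
    - {"translation":[13.3,-18.7,-9],"roll":30.7,"fingers":1}
    - {"translation":[13.3,-18.7,-9],"roll":30.7,"fingers":1}

```text
clock: 7.62
eef_pos: [0.5223, 0.0333, 0.078]
tool_rot: [1.0, 0.014, -0.0, 0.0]
ft_force: [0.1, -0.7, -1.0]
grip_width: 0.0384
```

```bash
python3 - <<'E'
from h import *
p,t,o=st();q=np.load("jig.npy");a=jw(-27,-78);print(p,t,wj(*p[:2]),o["ft_force"],o["grip_width"]);to(*a,-.0005,q[2])
im=bot.camera("scene")["pixels"][:,:,::-1]
u0,v0,s=170,100,5
cv2.imwrite("pics/c7.png",cv2.resize(im[v0:v0+110,u0:u0+150],None,fx=s,fy=s,interpolation=cv2.INTER_CUBIC))
E
```

```text
[0.52226234 0.03326249 0.07804979] 0.028681119010128736 [-27.9 -78.9] [ 0.08078174 -0.7050875  -0.95573652] 0.038364820162494706
trans cm [ 0.09 -0.09  7.85] roll -0.1
```

View pics/c7.png

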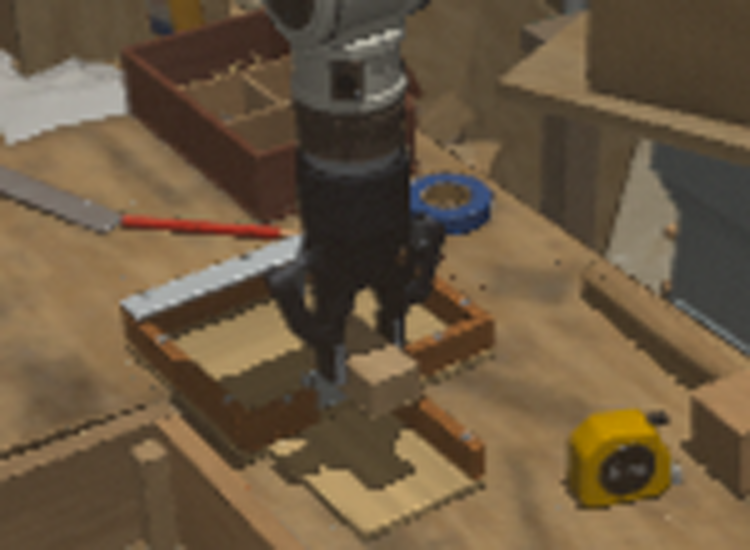

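The blank is held level, and the gripper stands over the loading table. I'll lower it, release and lift.

Emit:
play_rows:
  motion:
    - {"translation":[0.1,-0.1,3],"roll":0,"fingers":1}
    - {"translation":[0.1,-0.1,6],"roll":0,"fingers":1}
    - {"translation":[0.1,-0.1,7.3],"roll":0,"fingers":1}
    - {"translation":[0.1,-0.1,7.8],"roll":0,"fingers":1}
    - {"translation":[0.1,-0.1,7.8],"roll":0,"fingers":1}
    - {"translation":[0.1,-0.1,7.8],"roll":0,"fingers":-0.3}
    - {"translation":[0.1,-0.1,7.8],"roll":0,"fingers":-0.3}
    - {"translation":[0.1,-0.1,7.8],"roll":0,"fingers":-0.3}
    - {"translation":[0.1,-0.1,7.8],"roll":0,"fingers":-0.3}
    - {"translation":[0.1,-0.1,5],"roll":0,"fingers":-0.3}
    - {"translation":[0.1,-0.1,2],"roll":0,"fingers":-0.3}
    - {"translation":[-4,-0.1,2],"roll":0,"fingers":1}
    - {"translation":[-4,-0.1,2],"roll":0,"fingers":1}
    - {"translation":[-4,-0.1,2],"roll":0,"fingers":1}
    - {"translation":[-4,-0.1,2],"roll":0,"fingers":1}
    - {"translation":[-4,-0.1,2],"roll":0,"fingers":1}

```text
clock: 9.0
eef_pos: [0.4843, 0.0343, 0.0591]
tool_rot: [1.0, 0.015, 0.001, -0.0]
ft_force: [0.6, 0.5, 0.3]
grip_width: 0.0
```

```bash
python3 - <<'E'
from h import *
p,t,o=st();q=np.load("jig.npy");print(p,t,wj(*p[:2]),o["ft_force"],o["grip_width"])
to(*jw(-70,-78),.006,q[2]);to(*jw(-36,-78),.006,q[2])
E
```

```text
[0.48432162 0.03425655 0.05905172] 0.030034495794013565 [-65.8 -76.8] [0.6022108  0.4932301  0.34790859] 4.6969731030355814e-05
trans cm [-0.42  0.12  5.31] roll 0.0
trans cm [2.98 0.12 5.31] roll 0.0
```

Emit:
play_rows:
  motion:
    - {"translation":[-0.4,0.1,2.5],"roll":0,"fingers":1}
    - {"translation":[-0.4,0.1,5.3],"roll":0,"fingers":1}
    - {"translation":[-0.4,0.1,5.3],"roll":0,"fingers":1}
    - {"translation":[0,0.1,5.3],"roll":0,"fingers":1}
    - {"translation":[0.5,0.1,5.3],"roll":0,"fingers":1}
    - {"translation":[1,0.1,5.3],"roll":0,"fingers":1}
    - {"translation":[1.5,0.1,5.3],"roll":0,"fingers":1}
    - {"translation":[2,0.1,5.3],"roll":0,"fingers":1}
    - {"translation":[2.5,0.1,5.3],"roll":0,"fingers":1}
    - {"translation":[3,0.1,5.3],"roll":0,"fingers":1}
    - {"translation":[3,0.1,5.3],"roll":0,"fingers":1}

```text
clock: 9.92
eef_pos: [0.5143, 0.0341, 0.0057]
tool_rot: [1.0, 0.015, 0.001, -0.0]
ft_force: [0.6, 0.2, -0.2]
grip_width: 0.0002
```

```bash
python3 - <<'E'
from h import *
p,t,o=st();q=np.load("jig.npy");print(p,t,wj(*p[:2]),o["ft_force"],o["grip_width"])
E
```

```text
[0.51432863 0.03407646 0.00574023] 0.02994836530142761 [-35.8 -77.9] [ 0.62359869  0.16607801 -0.20939318] 0.00022836570675731127
```

Emit:
play_rows:
  motion:
    - {"translation":[0.3,0,0],"roll":0,"fingers":1}
    - {"translation":[0.5,0,0],"roll":0,"fingers":1}
    - {"translation":[0.5,0,0],"roll":0,"fingers":1}
    - {"translation":[0.5,0,0],"roll":0,"fingers":1}

```text
clock: 10.25
eef_pos: [0.5177, 0.0342, 0.0053]
tool_rot: [1.0, 0.015, 0.0, 0.0]
ft_force: [-0.2, -0.0, -0.1]
grip_width: 0.0001
```

Emit:
play_rows:
  motion:
    - {"translation":[0.3,0,0],"roll":0,"fingers":1}
    - {"translation":[0.3,0,0],"roll":0,"fingers":1}
    - {"translation":[0.3,0,0],"roll":0,"fingers":1}
    - {"translation":[0.3,0,0],"roll":0,"fingers":1}

```text
clock: 10.58
eef_pos: [0.5207, 0.0342, 0.0053]
tool_rot: [1.0, 0.015, 0.0, 0.0]
ft_force: [-1.2, 0.0, 0.5]
grip_width: -0.0
```

Emit:
play_rows:
  motion:
    - {"translation":[0.2,0,0],"roll":0,"fingers":1}
    - {"translation":[0.3,0,0],"roll":0,"fingers":1}
    - {"translation":[0.3,0,0],"roll":0,"fingers":1}

```text
clock: 10.83
eef_pos: [0.5218, 0.0342, 0.0051]
tool_rot: [1.0, 0.015, -0.002, 0.0]
ft_force: [-5.0, 0.3, 3.8]
grip_width: -0.0002
```

```bash
python3 - <<'E'
from h import *
p,t,o=st();q=np.load("jig.npy");print(p,t,wj(*p[:2]),o["ft_force"],o["grip_width"])
crop("c8",200,140,110,100,6)
im=bot.camera("scene")["pixels"][:,:,::-1]
u0,v0,s=190,140,5
a=cv2.imread("pics/c8.png");b=cv2.resize(im[v0:v0+100,u0:u0+110],None,fx=s,fy=s,interpolation=cv2.INTER_CUBIC)
a=cv2.resize(a,(0,0),fx=.66,fy=.66)[:360];b=b[:400]
h=max(a.shape[0],b.shape[0]);a=cv2.copyMakeBorder(a,0,h-a.shape[0],0,0,0);b=cv2.copyMakeBorder(b,0,h-b.shape[0],0,0,0)
im=np.hstack([a,b])[:,:];print(im.shape);cv2.imwrite("pics/c8b.png",cv2.resize(im,(800,int(h*800/im.shape[1]))))
E
```

```text
[0.52184543 0.03423291 0.00506187] 0.03004759277626152 [-28.3 -77.9] [-5.00451625  0.31761301  3.82584424] -0.0001849563507540611
(400, 986, 3)
```

View pics/c8b.png

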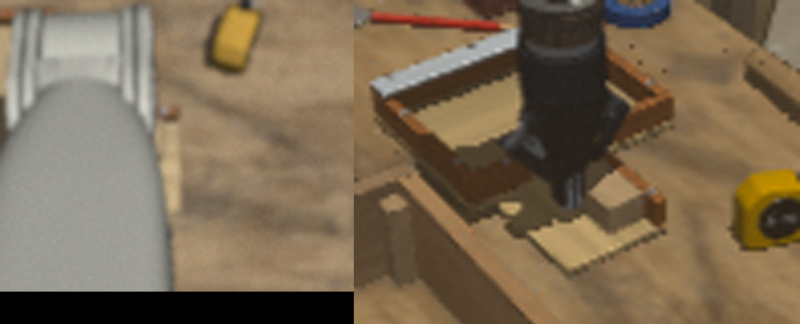

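Right half: the fingers press the blank against the feed fence at (620,200), with Fx = −5 N. Next I back off and go behind it.

```bash
python3 - <<'E'
from h import *
q=np.load("jig.npy")
to(*jw(0,-145),.065,q[2]);to(*jw(0,-145),.006,q[2])
E
```

```text
trans cm [ 2.83  6.71 -5.99] roll 0.0
trans cm [ 2.83  6.71 -0.09] roll 0.0
```

Emit:
play_rows:
  motion:
    - {"translation":[-1,0,0],"roll":0,"fingers":1}
    - {"translation":[-1,0,-3],"roll":0,"fingers":1}
    - {"translation":[-1,0,-6],"roll":0,"fingers":1}
    - {"translation":[1,3,-6],"roll":0,"fingers":0.86}
    - {"translation":[2.8,6.7,-6],"roll":0,"fingers":0.86}
    - {"translation":[2.8,6.7,-6],"roll":0,"fingers":0.86}
    - {"translation":[2.8,6.7,-6],"roll":0,"fingers":0.86}
    - {"translation":[2.8,6.7,-3],"roll":0,"fingers":0.86}
    - {"translation":[2.8,6.7,-0.1],"roll":0,"fingers":0.86}
    - {"translation":[2.8,6.7,-0.1],"roll":0,"fingers":0.86}
    - {"translation":[2.8,6.7,-0.1],"roll":0,"fingers":0.86}

```text
clock: 11.85
eef_pos: [0.5511, -0.0309, 0.0047]
tool_rot: [1.0, 0.015, -0.003, -0.0]
ft_force: [-0.5, 0.2, -0.0]
grip_width: 0.006
```

```bash
python3 - <<'E'
from h import *
p,t,o=st();q=np.load("jig.npy");print(p,t,wj(*p[:2]),o["ft_force"],o["grip_width"])
to(*jw(1,-40),.006,q[2]);to(*jw(1,60),.006,q[2])
E
```

```text
[ 0.55107122 -0.03090872  0.00470736] 0.03094060066357493 [  -1.  -143.9] [-0.4851829   0.20274973 -0.02066203] 0.006017264469394369
trans cm [  0.22 -10.39  -0.13] roll 0.1
trans cm [  0.23 -20.39  -0.13] roll 0.1
```

Emit:
play_rows:
  motion:
    - {"translation":[0.2,-0.6,-0.1],"roll":0,"fingers":0.86}
    - {"translation":[0.2,-1.2,-0.1],"roll":0,"fingers":0.86}
    - {"translation":[0.2,-1.8,-0.1],"roll":0,"fingers":0.86}
    - {"translation":[0.2,-2.4,-0.1],"roll":0,"fingers":0.86}
    - {"translation":[0.2,-3,-0.1],"roll":0,"fingers":0.86}
    - {"translation":[0.2,-3.6,-0.1],"roll":0,"fingers":0.86}
    - {"translation":[0.2,-4.2,-0.1],"roll":0,"fingers":0.86}
    - {"translation":[0.2,-4.8,-0.1],"roll":0,"fingers":0.86}
    - {"translation":[0.2,-5.4,-0.1],"roll":0,"fingers":0.86}
    - {"translation":[0.2,-6,-0.1],"roll":0,"fingers":0.86}
    - {"translation":[0.2,-6.6,-0.1],"roll":0,"fingers":0.86}
    - {"translation":[0.2,-7.2,-0.1],"roll":0,"fingers":0.86}
    - {"translation":[0.2,-7.8,-0.1],"roll":0,"fingers":0.86}
    - {"translation":[0.2,-8.4,-0.1],"roll":0,"fingers":0.86}
    - {"translation":[0.2,-9,-0.1],"roll":0,"fingers":0.86}
    - {"translation":[0.2,-9.6,-0.1],"roll":0,"fingers":0.86}
    - {"translation":[0.2,-10.2,-0.1],"roll":0,"fingers":0.86}

```text
clock: 13.27
eef_pos: [0.5523, 0.0709, 0.0072]
tool_rot: [1.0, 0.015, -0.0, -0.0]
ft_force: [-0.3, -0.9, 1.0]
grip_width: 0.0059
```

Emit:
play_rows:
  motion:
    - {"translation":[0,-0.6,0],"roll":0,"fingers":0.86}
    - {"translation":[0,-1.2,0],"roll":0,"fingers":0.86}
    - {"translation":[0,-1.8,0],"roll":0,"fingers":0.86}
    - {"translation":[0,-2.4,0],"roll":0,"fingers":0.86}
    - {"translation":[0,-3,0],"roll":0,"fingers":0.86}
    - {"translation":[0,-3.6,0],"roll":0,"fingers":0.86}
    - {"translation":[0,-4.2,0],"roll":0,"fingers":0.86}
    - {"translation":[0,-4.8,0],"roll":0,"fingers":0.86}
    - {"translation":[0,-5.4,0],"roll":0,"fingers":0.86}
    - {"translation":[0,-6,0],"roll":0,"fingers":0.86}
    - {"translation":[0,-6.6,0],"roll":0,"fingers":0.86}
    - {"translation":[0,-7.2,0],"roll":0,"fingers":0.86}
    - {"translation":[0,-7.8,0],"roll":0,"fingers":0.86}
    - {"translation":[0,-8.4,0],"roll":0,"fingers":0.86}
    - {"translation":[0,-9,0],"roll":0,"fingers":0.86}
    - {"translation":[0,-9.6,0],"roll":0,"fingers":0.86}
    - {"translation":[0,-10.2,0],"roll":0,"fingers":0.86}

```text
clock: 14.68
eef_pos: [0.5493, 0.1728, 0.0073]
tool_rot: [1.0, 0.015, -0.0, 0.0]
ft_force: [0.9, -0.6, 0.5]
grip_width: 0.0058
```

```bash
python3 - <<'E'
from h import *
p,t,o=st();q=np.load("jig.npy");print(p,t,wj(*p[:2]),o["ft_force"],o["grip_width"],o["clock"])
im=bot.camera("scene")["pixels"][:,:,::-1]
u0,v0,s=180,110,6
cv2.imwrite("pics/c9.png",cv2.resize(im[v0:v0+100,u0:u0+130],None,fx=s,fy=s,interpolation=cv2.INTER_CUBIC))
E
```

```text
[0.54927752 0.17277034 0.00725882] 0.03003999118752812 [ 3.2 59.7] [ 0.86311349 -0.60441691  0.49319718] 0.005807998914475099 14.6833
```

View pics/c9.png

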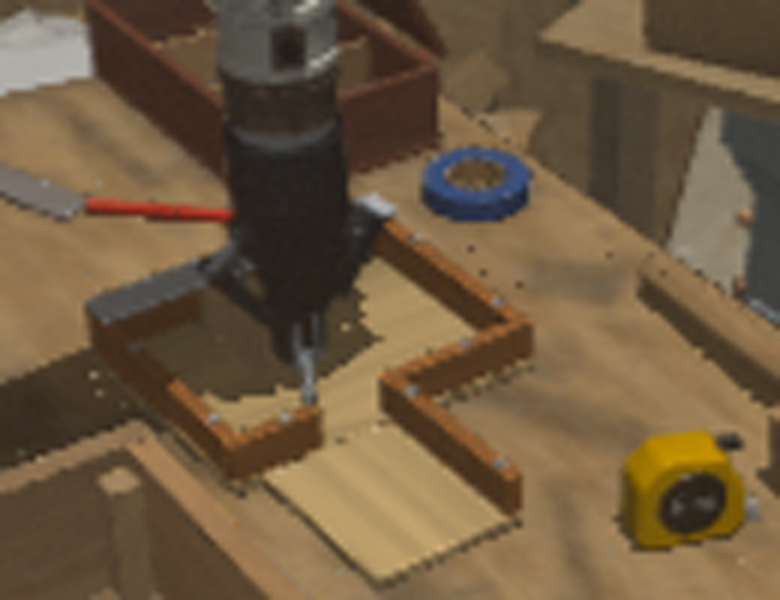

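The blank is in the chamber ahead of the fingers, and the gate leans open beside them at (308,380). I'll push on to the stop.

Emit:
play_rows:
  motion:
    - {"translation":[-0.2,-0.4,0],"roll":0,"fingers":0.86}
    - {"translation":[-0.2,-0.8,0],"roll":0,"fingers":0.86}
    - {"translation":[-0.2,-0.9,0],"roll":0,"fingers":0.86}
    - {"translation":[-0.2,-0.9,0],"roll":0,"fingers":0.86}
    - {"translation":[-0.2,-0.9,0],"roll":0,"fingers":0.86}

```text
clock: 15.15
eef_pos: [0.5471, 0.1812, 0.0073]
tool_rot: [1.0, 0.015, -0.0, -0.0]
ft_force: [0.7, 0.7, 0.1]
grip_width: 0.0058
```

Emit:
play_rows:
  motion:
    - {"translation":[0,-0.2,0],"roll":0,"fingers":0.86}
    - {"translation":[0,-0.2,0],"roll":0,"fingers":0.86}
    - {"translation":[0,-0.2,0],"roll":0,"fingers":0.86}

```text
clock: 15.4
eef_pos: [0.5471, 0.1831, 0.0073]
tool_rot: [1.0, 0.015, -0.0, -0.0]
ft_force: [-0.3, -0.2, 0.0]
grip_width: 0.0058
```

Emit:
play_rows:
  motion:
    - {"translation":[0,-0.2,0],"roll":0,"fingers":0.86}
    - {"translation":[0,-0.3,0],"roll":0,"fingers":0.86}
    - {"translation":[0,-0.3,0],"roll":0,"fingers":0.86}

```text
clock: 15.65
eef_pos: [0.5472, 0.1831, 0.0073]
tool_rot: [1.0, 0.014, 0.0, 0.003]
ft_force: [-0.1, -7.7, 2.4]
grip_width: 0.0055
```

Emit:
play_rows:
  motion:
    - {"translation":[0,-0.2,0],"roll":0,"fingers":0.86}
    - {"translation":[0,-0.2,0],"roll":0,"fingers":0.86}
    - {"translation":[0,-0.2,0],"roll":0,"fingers":0.86}

```text
clock: 15.9
eef_pos: [0.5472, 0.1831, 0.0074]
tool_rot: [1.0, 0.013, 0.0, 0.005]
ft_force: [0.4, -12.4, 3.2]
grip_width: 0.0062
```

Seated: y force built to −12 N with the fingers stopped at jig y 70. Next I lift, roll −90° and come down on the blank's outer side.

Emit:
play_rows:
  motion:
    - {"translation":[0,0.5,0],"roll":0,"fingers":0.86}
    - {"translation":[0,0.5,-3],"roll":0,"fingers":0.86}
    - {"translation":[0,0.5,-7],"roll":0,"fingers":0.53}
    - {"translation":[0,0.5,-7],"roll":-7,"fingers":0.53}
    - {"translation":[0,0.5,-7],"roll":-14,"fingers":0.53}
    - {"translation":[0,0.5,-7],"roll":-21,"fingers":0.53}
    - {"translation":[-1,0.5,-7],"roll":-28,"fingers":0.53}
    - {"translation":[-2,0,-7],"roll":-35,"fingers":0.53}
    - {"translation":[-3,-1,-7],"roll":-42,"fingers":0.53}
    - {"translation":[-4,-2,-7],"roll":-49,"fingers":0.53}
    - {"translation":[-4.3,-3,-7],"roll":-56,"fingers":0.53}
    - {"translation":[-4.3,-4,-7],"roll":-63,"fingers":0.53}
    - {"translation":[-4.3,-4.2,-7],"roll":-70,"fingers":0.53}
    - {"translation":[-4.3,-4.2,-7],"roll":-77,"fingers":0.53}
    - {"translation":[-4.3,-4.2,-7],"roll":-84,"fingers":0.53}
    - {"translation":[-4.3,-4.2,-7],"roll":-90,"fingers":0.53}
    - {"translation":[-4.3,-4.2,-7],"roll":-90,"fingers":0.53}
    - {"translation":[-4.3,-4.2,-7],"roll":-90,"fingers":0.53}

```text
clock: 17.4
eef_pos: [0.5027, 0.229, 0.0773]
tool_rot: [0.697, 0.717, 0.0, -0.0]
ft_force: [0.8, 0.1, 0.7]
grip_width: 0.0201
```

```bash
python3 - <<'E'
from h import *
p,t,o=st();q=np.load("jig.npy");print(p,t,wj(*p[:2]),o["ft_force"],o["grip_width"])
to(*jw(-43,112),.003,q[2]+np.pi/2);to(*jw(70,112),.003,q[2]+np.pi/2)
im=bot.camera("scene")["pixels"][:,:,::-1]
u0,v0,s=180,110,6
cv2.imwrite("pics/c10.png",cv2.resize(im[v0:v0+100,u0:u0+130],None,fx=s,fy=s,interpolation=cv2.INTER_CUBIC))
E
```

```text
[0.50269396 0.2290109  0.07732458] 1.598205110058838 [-41.7 117.3] [0.77520163 0.10978097 0.7082233 ] 0.020140423088162464
trans cm [-0.53 -0.13  7.43] roll -0.1
trans cm [-0.51 11.17  7.43] roll -0.1
```

View pics/c10.png

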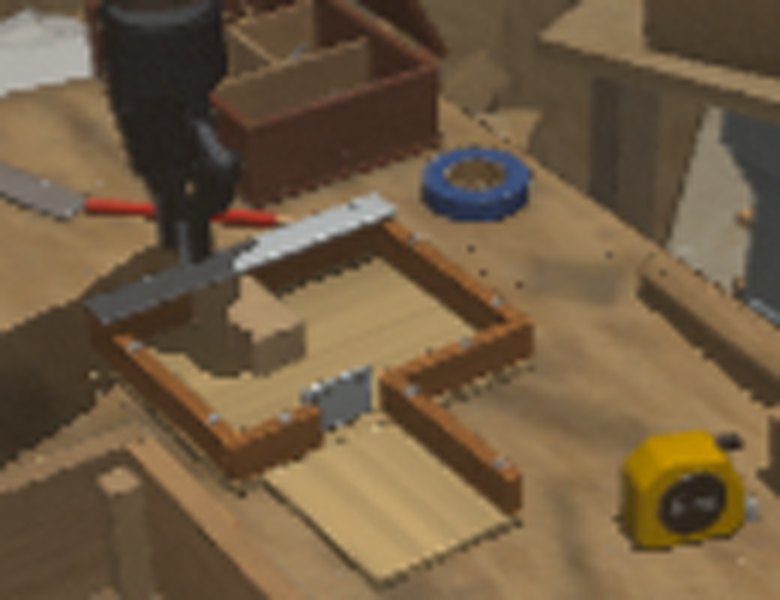

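The blank is seated straight against the stop at about (265,320), and the gate is shut at (338,395). I'll push it across.

Emit:
play_rows:
  motion:
    - {"translation":[-0.5,-0.1,3],"roll":0,"fingers":0.53}
    - {"translation":[-0.5,-0.1,6],"roll":0,"fingers":0.53}
    - {"translation":[-0.5,-0.1,7.4],"roll":0,"fingers":0.53}
    - {"translation":[-0.5,-0.1,7.4],"roll":0,"fingers":0.53}
    - {"translation":[-0.5,0.7,7.4],"roll":0,"fingers":0.53}
    - {"translation":[-0.5,1.4,7.4],"roll":0,"fingers":0.53}
    - {"translation":[-0.5,2.1,7.4],"roll":0,"fingers":0.53}
    - {"translation":[-0.5,2.8,7.4],"roll":0,"fingers":0.53}
    - {"translation":[-0.5,3.5,7.4],"roll":0,"fingers":0.53}
    - {"translation":[-0.5,4.2,7.4],"roll":0,"fingers":0.53}
    - {"translation":[-0.5,4.9,7.4],"roll":0,"fingers":0.53}
    - {"translation":[-0.5,5.6,7.4],"roll":0,"fingers":0.53}
    - {"translation":[-0.5,6.3,7.4],"roll":0,"fingers":0.53}
    - {"translation":[-0.5,7,7.4],"roll":0,"fingers":0.53}
    - {"translation":[-0.5,7.7,7.4],"roll":0,"fingers":0.53}
    - {"translation":[-0.5,8.4,7.4],"roll":0,"fingers":0.53}
    - {"translation":[-0.5,9.1,7.4],"roll":0,"fingers":0.53}
    - {"translation":[-0.5,9.8,7.4],"roll":0,"fingers":0.53}
    - {"translation":[-0.5,10.5,7.4],"roll":0,"fingers":0.53}
    - {"translation":[-0.5,11.2,7.4],"roll":0,"fingers":0.53}

```text
clock: 19.12
eef_pos: [0.6155, 0.2272, 0.0033]
tool_rot: [0.696, 0.718, -0.0, 0.0]
ft_force: [-0.4, -0.1, -0.2]
grip_width: 0.0203
```

Emit:
play_rows:
  motion:
    - {"translation":[0,0.4,0],"roll":0,"fingers":0.53}
    - {"translation":[0,0.8,0],"roll":0,"fingers":0.53}
    - {"translation":[0,0.9,0],"roll":0,"fingers":0.53}
    - {"translation":[0,0.9,0],"roll":0,"fingers":0.53}

```text
clock: 19.45
eef_pos: [0.6241, 0.2274, 0.0032]
tool_rot: [0.696, 0.718, 0.0, 0.0]
ft_force: [0.6, 1.0, -0.1]
grip_width: 0.0202
```

Emit:
play_rows:
  motion:
    - {"translation":[0,0.2,0],"roll":0,"fingers":0.53}
    - {"translation":[0,0.2,0],"roll":0,"fingers":0.53}
    - {"translation":[0,0.2,0],"roll":0,"fingers":0.53}

```text
clock: 19.7
eef_pos: [0.6244, 0.2274, 0.0031]
tool_rot: [0.696, 0.718, -0.001, -0.001]
ft_force: [-4.7, -0.2, 3.7]
grip_width: 0.0203
```

```bash
python3 - <<'E'
from h import *
p,t,o=st();q=np.load("jig.npy");print(p,t,wj(*p[:2]),o["ft_force"],o["grip_width"])
E
```

```text
[0.62438097 0.22739275 0.0031057 ] 1.6012152129575967 [ 79.9 112.1] [-4.72342504 -0.23616515  3.67384373] 0.02027333292706145
```

Seated against the side fence (finger jig x 79.9, −4.7 N). I'll lift clear, then check numerically whether blank A has moved.

Emit:
play_rows:
  motion:
    - {"translation":[0,-0.8,0],"roll":0,"fingers":0.53}
    - {"translation":[0,-0.8,-4],"roll":0,"fingers":0.53}
    - {"translation":[0,-0.8,-8],"roll":0,"fingers":0.53}
    - {"translation":[0,-4,-12],"roll":0,"fingers":0.53}
    - {"translation":[0,-8,-12],"roll":0,"fingers":0.53}
    - {"translation":[0,-12,-12],"roll":7,"fingers":-1}
    - {"translation":[0,-15,-12],"roll":14,"fingers":-1}
    - {"translation":[0,-15,-12],"roll":21,"fingers":-1}
    - {"translation":[0,-15,-12],"roll":28,"fingers":-1}

```text
clock: 20.45
eef_pos: [0.474, 0.2228, 0.1239]
tool_rot: [0.851, 0.526, 0.0, 0.0]
ft_force: [0.5, 0.1, -0.4]
grip_width: 0.068
```

```bash
python3 - <<'E'
from h import *
im=bot.camera("top")["pixels"][:,:,::-1].astype(float);cv2.imwrite("pics/t2.png",im)
ref=cv2.resize(cv2.imread("pics/c1.png"),(200,85),interpolation=cv2.INTER_AREA).astype(float)
d=np.abs(im[135:220,150:350]-ref).max(2)
m=d>30;ys,xs=np.nonzero(m);print(m.sum())
n,l,s,c=cv2.connectedComponentsWithStats(m.astype(np.uint8));print([(x[:5]+[150,135,0,0,0]).tolist() for x in s[1:] if x[4]>15])
im2=cv2.imread("pics/t2.png")[125:225,150:350];cv2.imwrite("pics/c11.png",cv2.resize(im2,None,fx=4,fy=4,interpolation=cv2.INTER_CUBIC))
p,t,o=st();print(p,t);to(.652,-.2745,.09,.184)
E
```

```text
1473
[[169, 146, 21, 4, 64], [169, 149, 23, 11, 82], [150, 163, 39, 57, 1070], [295, 188, 25, 21, 229], [291, 199, 7, 10, 26]]
[0.47554799 0.22317354 0.12412658] 1.1033312342487986
trans cm [-36.48  38.18   3.41] roll 52.7[ WARN:0@3.506] global loadsave.cpp:1063 imwrite_ Unsupported depth image for selected encoder is fallbacked to CV_8U.
```

View pics/c11.png

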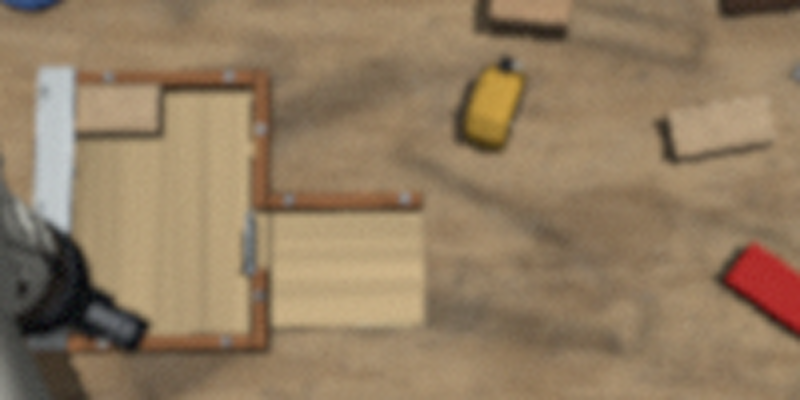

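Blank 1 sits in the chamber's top-left corner at (118,108), tight to the side fence and stop. Blank A at (720,127) has not moved.

Emit:
play_rows:
  motion:
    - {"translation":[-36.5,38.2,0],"roll":52.7,"fingers":-1}
    - {"translation":[-36.5,38.2,0],"roll":52.7,"fingers":-1}
    - {"translation":[-36.5,38.2,0],"roll":52.7,"fingers":-1}
    - {"translation":[-36.5,38.2,0],"roll":52.7,"fingers":-1}
    - {"translation":[-36.5,38.2,0],"roll":52.7,"fingers":-1}
    - {"translation":[-36.5,38.2,0],"roll":52.7,"fingers":-1}
    - {"translation":[-36.5,38.2,0],"roll":52.7,"fingers":-1}
    - {"translation":[-36.5,38.2,0],"roll":52.7,"fingers":-1}
    - {"translation":[-36.5,38.2,0],"roll":52.7,"fingers":-1}
    - {"translation":[-36.5,38.2,0],"roll":52.7,"fingers":-1}
    - {"translation":[-36.5,38.2,0],"roll":52.7,"fingers":-1}
    - {"translation":[-36.5,38.2,0],"roll":52.7,"fingers":-1}
    - {"translation":[-36.5,38.2,0],"roll":52.7,"fingers":-1}
    - {"translation":[-36.5,38.2,0],"roll":52.7,"fingers":-1}
    - {"translation":[-36.5,38.2,0],"roll":52.7,"fingers":-1}
    - {"translation":[-36.5,38.2,3],"roll":52.7,"fingers":-1}
    - {"translation":[-36.5,38.2,3],"roll":52.7,"fingers":-1}
    - {"translation":[-36.5,38.2,3],"roll":52.7,"fingers":-1}

```text
clock: 22.0
eef_pos: [0.6551, -0.2713, 0.0914]
tool_rot: [0.995, 0.097, -0.002, -0.001]
ft_force: [0.0, -0.1, 0.3]
grip_width: 0.0852
```

```bash
python3 - <<'E'
from h import *
p,t,o=st();print(p,t);to(.652,-.2745,-.012,.184)
E
```

```text
[ 0.65506664 -0.27130461  0.09140607] 0.19475601421004166
trans cm [-0.36  0.25 10.34] roll 0.6
```

Emit:
play_rows:
  motion:
    - {"translation":[-0.3,0.2,3],"roll":0.5,"fingers":-1}
    - {"translation":[-0.3,0.2,6],"roll":0.5,"fingers":-1}
    - {"translation":[-0.3,0.2,8.5],"roll":0.5,"fingers":-1}
    - {"translation":[-0.3,0.2,9.8],"roll":0.5,"fingers":-1}
    - {"translation":[-0.3,0.2,10.2],"roll":0.5,"fingers":-1}
    - {"translation":[-0.3,0.2,10.2],"roll":0.5,"fingers":-1}
    - {"translation":[-0.3,0.2,10.2],"roll":0.5,"fingers":1}
    - {"translation":[-0.3,0.2,10.2],"roll":0.5,"fingers":1}
    - {"translation":[-0.3,0.2,10.2],"roll":0.5,"fingers":1}
    - {"translation":[-0.3,0.2,10.2],"roll":0.5,"fingers":1}
    - {"translation":[-0.3,0.2,10.2],"roll":0.5,"fingers":1}
    - {"translation":[-0.3,0.2,10.2],"roll":0.5,"fingers":1}
    - {"translation":[-0.3,0.2,10.2],"roll":0.5,"fingers":1}

```text
clock: 23.08
eef_pos: [0.6556, -0.2766, -0.0066]
tool_rot: [0.996, 0.092, 0.002, 0.001]
ft_force: [0.8, 0.5, 5.9]
grip_width: 0.0384
```

```bash
python3 - <<'E'
from h import *
p,t,o=st();q=np.load("jig.npy");print(p,t,o["ft_force"],o["grip_width"]);to(*jw(-27,-78),.08,q[2])
E
```

```text
[ 0.65556858 -0.27661273 -0.00656637] 0.18345697702320657 [0.7845376  0.53567882 5.86116998] 0.03838463596347078
trans cm [ -7.35 -32.97  -8.66] roll 8.8
```

Emit:
play_rows:
  motion:
    - {"translation":[0,0,-2],"roll":0,"fingers":1}
    - {"translation":[0,0,-5],"roll":0,"fingers":1}
    - {"translation":[0,0,-8.5],"roll":0,"fingers":1}
    - {"translation":[-0.7,-3,-9],"roll":1,"fingers":1}
    - {"translation":[-1.4,-6,-9],"roll":2,"fingers":1}
    - {"translation":[-2.1,-9,-9],"roll":3,"fingers":1}
    - {"translation":[-2.8,-12,-9],"roll":4,"fingers":1}
    - {"translation":[-3.5,-15,-9],"roll":5,"fingers":1}
    - {"translation":[-4.2,-18,-9],"roll":6,"fingers":1}
    - {"translation":[-4.9,-21,-9],"roll":7,"fingers":1}
    - {"translation":[-5.6,-24,-9],"roll":8,"fingers":1}
    - {"translation":[-6.3,-27,-9],"roll":8.8,"fingers":1}
    - {"translation":[-7,-30,-9],"roll":8.8,"fingers":1}
    - {"translation":[-7.3,-32.5,-9],"roll":8.8,"fingers":1}
    - {"translation":[-7.3,-33,-9],"roll":8.8,"fingers":1}
    - {"translation":[-7.3,-33,-9],"roll":8.8,"fingers":1}
    - {"translation":[-7.3,-33,-9],"roll":8.8,"fingers":1}

```text
clock: 24.5
eef_pos: [0.5225, 0.0349, 0.0814]
tool_rot: [1.0, 0.015, 0.0, 0.0]
ft_force: [0.4, -0.5, -1.4]
grip_width: 0.0389
```

```bash
python3 - <<'E'
from h import *
p,t,o=st();q=np.load("jig.npy");print(p,t,wj(*p[:2]),o["grip_width"]);to(*jw(-27,-78),.002,q[2])
E
```

```text
[0.52254973 0.03493547 0.08143054] 0.030560600120414724 [-27.6 -77.2] 0.03891279350525199
trans cm [0.06 0.08 7.94] roll 0.1
```

Emit:
play_rows:
  motion:
    - {"translation":[0,0.1,3],"roll":0,"fingers":1}
    - {"translation":[0,0.1,6],"roll":0,"fingers":1}
    - {"translation":[0,0.1,7.2],"roll":0,"fingers":1}
    - {"translation":[0,0.1,7.5],"roll":0,"fingers":1}
    - {"translation":[0,0.1,7.5],"roll":0,"fingers":1}
    - {"translation":[0,0.1,7.5],"roll":0,"fingers":1}

```text
clock: 25.0
eef_pos: [0.5234, 0.0333, 0.0069]
tool_rot: [1.0, 0.014, 0.001, 0.0]
ft_force: [-0.2, 0.3, -0.3]
grip_width: 0.0387
```

Emit:
play_rows:
  motion:
    - {"translation":[0,0,0.2],"roll":0,"fingers":1}
    - {"translation":[0,0,0.2],"roll":0,"fingers":1}
    - {"translation":[0,0,0.2],"roll":0,"fingers":1}

```text
clock: 25.25
eef_pos: [0.5231, 0.0341, 0.0052]
tool_rot: [1.0, 0.015, 0.001, -0.0]
ft_force: [1.0, -0.1, -0.7]
grip_width: 0.0388
```

Emit:
play_rows:
  motion:
    - {"translation":[0,0,0.2],"roll":0,"fingers":1}
    - {"translation":[0,0,0.3],"roll":0,"fingers":1}
    - {"translation":[0,0,0.3],"roll":0,"fingers":-0.3}
    - {"translation":[0,0,0.3],"roll":0,"fingers":-0.3}
    - {"translation":[0,0,0.3],"roll":0,"fingers":-0.3}
    - {"translation":[0,0,0.3],"roll":0,"fingers":-0.3}
    - {"translation":[0,0,-2.5],"roll":0,"fingers":-0.3}
    - {"translation":[0,0,-5.5],"roll":0,"fingers":-0.3}
    - {"translation":[-4.2,0,-5.5],"roll":0,"fingers":1}
    - {"translation":[-4.2,0,-5.5],"roll":0,"fingers":1}
    - {"translation":[-4.2,0,-5.5],"roll":0,"fingers":1}
    - {"translation":[-4.2,0,-5.5],"roll":0,"fingers":1}
    - {"translation":[-4.2,0,-5.5],"roll":0,"fingers":1}
    - {"translation":[-4.2,0,-5.5],"roll":0,"fingers":1}

```text
clock: 26.42
eef_pos: [0.4817, 0.033, 0.0595]
tool_rot: [1.0, 0.015, 0.001, -0.0]
ft_force: [-0.9, 0.1, 0.2]
grip_width: 0.0
```

```bash
python3 - <<'E'
from h import *
p,t,o=st();q=np.load("jig.npy");print(p,t,wj(*p[:2]),o["grip_width"]);to(*jw(-69,-78),.006,q[2]);to(*jw(-30,-78),.006,q[2])
E
```

```text
[0.48165562 0.03301762 0.05951927] 0.030012662577779754 [-68.5 -78. ] 4.6248899116461265e-05
trans cm [-0.05  0.    5.35] roll 0.0
trans cm [3.85 0.01 5.35] roll 0.0
```

Emit:
play_rows:
  motion:
    - {"translation":[0,0,2.5],"roll":0,"fingers":1}
    - {"translation":[0,0,5.3],"roll":0,"fingers":1}
    - {"translation":[0,0,5.3],"roll":0,"fingers":1}
    - {"translation":[0.5,0,5.3],"roll":0,"fingers":1}
    - {"translation":[1,0,5.3],"roll":0,"fingers":1}
    - {"translation":[1.5,0,5.3],"roll":0,"fingers":1}
    - {"translation":[2,0,5.3],"roll":0,"fingers":1}
    - {"translation":[2.5,0,5.3],"roll":0,"fingers":1}
    - {"translation":[3,0,5.3],"roll":0,"fingers":1}
    - {"translation":[3.4,0,5.3],"roll":0,"fingers":1}
    - {"translation":[3.8,0,5.3],"roll":0,"fingers":1}
    - {"translation":[3.8,0,5.3],"roll":0,"fingers":1}

```text
clock: 27.42
eef_pos: [0.5194, 0.0341, 0.0065]
tool_rot: [1.0, 0.015, 0.001, -0.0]
ft_force: [0.0, 0.4, -0.3]
grip_width: -0.0002
```

Emit:
play_rows:
  motion:
    - {"translation":[0.2,0,0],"roll":0,"fingers":1}
    - {"translation":[0.3,0,0],"roll":0,"fingers":1}
    - {"translation":[0.3,0,0],"roll":0,"fingers":1}

```text
clock: 27.67
eef_pos: [0.5212, 0.0341, 0.0062]
tool_rot: [1.0, 0.015, -0.0, 0.0]
ft_force: [0.7, -0.1, 0.0]
grip_width: -0.0002
```

```bash
python3 - <<'E'
from h import *
p,t,o=st();q=np.load("jig.npy");print(p,t,wj(*p[:2]),o["ft_force"]);to(*jw(0,-145),.065,q[2])
E
```

```text
[0.5212231  0.03413134 0.00624668] 0.030031123816728143 [-29. -78.] [ 0.72731377 -0.14298235  0.0088694 ]
trans cm [ 2.89  6.7  -5.88] roll 0.0
```

Emit:
play_rows:
  motion:
    - {"translation":[0.1,0,0],"roll":0,"fingers":1}
    - {"translation":[0.3,0,0],"roll":0,"fingers":1}
    - {"translation":[0.3,0,0],"roll":0,"fingers":1}

```text
clock: 27.92
eef_pos: [0.5219, 0.0342, 0.006]
tool_rot: [1.0, 0.015, -0.002, -0.0]
ft_force: [-5.8, -0.2, 4.4]
grip_width: -0.0003
```

```bash
python3 - <<'E'
from h import *
p,t,o=st();q=np.load("jig.npy");print(p,t,wj(*p[:2]),o["ft_force"]);to(*jw(0,-145),.065,q[2])
E
```

```text
[0.52186643 0.03423328 0.00600483] 0.030138645658773243 [-28.3 -77.9] [-5.81178974 -0.15371562  4.39995964]
trans cm [ 2.83  6.71 -5.9 ] roll 0.0
```

Contact came at the same place as before. I'll repeat the same sequence.

Emit:
play_rows:
  motion:
    - {"translation":[-1,0,0],"roll":0,"fingers":1}
    - {"translation":[-1,0,-3],"roll":0,"fingers":1}
    - {"translation":[-1,0,-6],"roll":0,"fingers":1}
    - {"translation":[1,3,-6],"roll":0,"fingers":0.86}
    - {"translation":[2.8,6.7,-6],"roll":0,"fingers":0.86}
    - {"translation":[2.8,6.7,-6],"roll":0,"fingers":0.86}
    - {"translation":[2.8,6.7,-6],"roll":0,"fingers":0.86}
    - {"translation":[2.8,6.7,-3],"roll":0,"fingers":0.86}
    - {"translation":[2.8,6.7,-0.1],"roll":0,"fingers":0.86}
    - {"translation":[2.8,6.7,-0.1],"roll":0,"fingers":0.86}
    - {"translation":[2.8,6.7,-0.1],"roll":0,"fingers":0.86}

```text
clock: 28.83
eef_pos: [0.5515, -0.031, 0.0057]
tool_rot: [1.0, 0.015, -0.003, -0.0]
ft_force: [0.1, -0.4, -0.6]
grip_width: 0.006
```

```bash
python3 - <<'E'
from h import *
p,t,o=st();q=np.load("jig.npy");print(p,t,wj(*p[:2]),o["ft_force"]);to(*jw(1,66),.006,q[2])
E
```

```text
[ 0.55153671 -0.03101751  0.00568913] 0.030935511082965564 [  -0.6 -144. ] [ 0.05308208 -0.37919773 -0.58423357]
trans cm [  0.19 -21.    -0.03] roll 0.1
```

Emit:
play_rows:
  motion:
    - {"translation":[0,-0.6,0],"roll":0,"fingers":0.86}
    - {"translation":[0,-1.2,0],"roll":0,"fingers":0.86}
    - {"translation":[0,-1.8,0],"roll":0,"fingers":0.86}
    - {"translation":[0,-2.4,0],"roll":0,"fingers":0.86}
    - {"translation":[0,-3,0],"roll":0,"fingers":0.86}
    - {"translation":[0,-3.6,0],"roll":0,"fingers":0.86}
    - {"translation":[0,-4.2,0],"roll":0,"fingers":0.86}
    - {"translation":[0,-4.8,0],"roll":0,"fingers":0.86}
    - {"translation":[0,-5.4,0],"roll":0,"fingers":0.86}
    - {"translation":[0,-6,0],"roll":0,"fingers":0.86}
    - {"translation":[0,-6.6,0],"roll":0,"fingers":0.86}
    - {"translation":[0,-7.2,0],"roll":0,"fingers":0.86}
    - {"translation":[0,-7.8,0],"roll":0,"fingers":0.86}
    - {"translation":[0,-8.4,0],"roll":0,"fingers":0.86}
    - {"translation":[0,-9,0],"roll":0,"fingers":0.86}
    - {"translation":[0,-9.6,0],"roll":0,"fingers":0.86}
    - {"translation":[0,-10.2,0],"roll":0,"fingers":0.86}

```text
clock: 30.25
eef_pos: [0.5509, 0.0708, 0.0072]
tool_rot: [1.0, 0.015, -0.0, -0.0]
ft_force: [0.3, -1.6, 1.1]
grip_width: 0.0062
```

Emit:
play_rows:
  motion:
    - {"translation":[0,-0.6,0],"roll":0,"fingers":0.86}
    - {"translation":[0,-1.2,0],"roll":0,"fingers":0.86}
    - {"translation":[0,-1.8,0],"roll":0,"fingers":0.86}
    - {"translation":[0,-2.4,0],"roll":0,"fingers":0.86}
    - {"translation":[0,-3,0],"roll":0,"fingers":0.86}
    - {"translation":[0,-3.6,0],"roll":0,"fingers":0.86}
    - {"translation":[0,-4.2,0],"roll":0,"fingers":0.86}
    - {"translation":[0,-4.8,0],"roll":0,"fingers":0.86}
    - {"translation":[0,-5.4,0],"roll":0,"fingers":0.86}
    - {"translation":[0,-6,0],"roll":0,"fingers":0.86}
    - {"translation":[0,-6.6,0],"roll":0,"fingers":0.86}
    - {"translation":[0,-7.2,0],"roll":0,"fingers":0.86}
    - {"translation":[0,-7.8,0],"roll":0,"fingers":0.86}
    - {"translation":[0,-8.4,0],"roll":0,"fingers":0.86}
    - {"translation":[0,-9,0],"roll":0,"fingers":0.86}
    - {"translation":[0,-9.6,0],"roll":0,"fingers":0.86}
    - {"translation":[0,-10.2,0],"roll":0,"fingers":0.86}

```text
clock: 31.67
eef_pos: [0.548, 0.1727, 0.0073]
tool_rot: [1.0, 0.015, -0.0, -0.0]
ft_force: [-0.5, -0.1, 0.6]
grip_width: 0.006
```

Emit:
play_rows:
  motion:
    - {"translation":[0,-0.4,0],"roll":0,"fingers":0.86}
    - {"translation":[0,-0.8,0],"roll":0,"fingers":0.86}
    - {"translation":[0,-1.1,0],"roll":0,"fingers":0.86}
    - {"translation":[0,-1.2,0],"roll":0,"fingers":0.86}
    - {"translation":[0,-1.2,0],"roll":0,"fingers":0.86}

```text
clock: 32.08
eef_pos: [0.5482, 0.1829, 0.0073]
tool_rot: [1.0, 0.015, 0.0, 0.001]
ft_force: [1.0, -4.0, 0.4]
grip_width: 0.0059
```

```bash
python3 - <<'E'
from h import *
p,t,o=st();q=np.load("jig.npy");print(p,t,wj(*p[:2]),o["ft_force"])
E
```

```text
[0.54815927 0.18294929 0.00728806] 0.02920952962339218 [ 2.4 69.9] [ 1.0295704  -3.97901521  0.40284737]
```

Emit:
play_rows:
  motion:
    - {"translation":[0,-0.3,0],"roll":0,"fingers":0.86}
    - {"translation":[0,-0.3,0],"roll":0,"fingers":0.86}
    - {"translation":[0,0.5,0],"roll":0,"fingers":0.86}
    - {"translation":[0,0.5,-3],"roll":0,"fingers":0.86}
    - {"translation":[0,0.5,-7],"roll":0,"fingers":0.53}
    - {"translation":[0,0.5,-7],"roll":-7,"fingers":0.53}
    - {"translation":[0,0.5,-7],"roll":-14,"fingers":0.53}
    - {"translation":[0,0.5,-7],"roll":-21,"fingers":0.53}
    - {"translation":[-1,0.5,-7],"roll":-28,"fingers":0.53}
    - {"translation":[-2,0,-7],"roll":-35,"fingers":0.53}
    - {"translation":[-3,-1,-7],"roll":-42,"fingers":0.53}
    - {"translation":[-4,-2,-7],"roll":-49,"fingers":0.53}
    - {"translation":[-4.4,-3,-7],"roll":-56,"fingers":0.53}
    - {"translation":[-4.5,-4,-7],"roll":-63,"fingers":0.53}
    - {"translation":[-4.5,-4.2,-7],"roll":-70,"fingers":0.53}
    - {"translation":[-4.5,-4.2,-7],"roll":-77,"fingers":0.53}
    - {"translation":[-4.5,-4.2,-7],"roll":-84,"fingers":0.53}
    - {"translation":[-4.5,-4.2,-7],"roll":-90,"fingers":0.53}
    - {"translation":[-4.5,-4.2,-7],"roll":-90,"fingers":0.53}
    - {"translation":[-4.5,-4.2,-7],"roll":-90,"fingers":0.53}

```text
clock: 33.75
eef_pos: [0.5013, 0.2249, 0.0773]
tool_rot: [0.697, 0.717, 0.0, -0.001]
ft_force: [0.5, -0.8, -0.3]
grip_width: 0.0199
```

```bash
python3 - <<'E'
from h import *
p,t,o=st();q=np.load("jig.npy");print(p,t,wj(*p[:2]),o["ft_force"],o["grip_width"])
to(*jw(-43,112),.003,q[2]+np.pi/2);to(*jw(35,112),.003,q[2]+np.pi/2)
im=bot.camera("scene")["pixels"][:,:,::-1]
u0,v0,s=180,110,6
cv2.imwrite("pics/c12.png",cv2.resize(im[v0:v0+100,u0:u0+130],None,fx=s,fy=s,interpolation=cv2.INTER_CUBIC))
E
```

```text
[0.50127509 0.22494997 0.07729501] 1.5982668777436668 [-43.3 113.3] [ 0.54173046 -0.78937485 -0.26137963] 0.019936723258401474
trans cm [-0.13  0.03  7.43] roll -0.1
trans cm [-0.12  7.83  7.43] roll -0.1
```

View pics/c12.png

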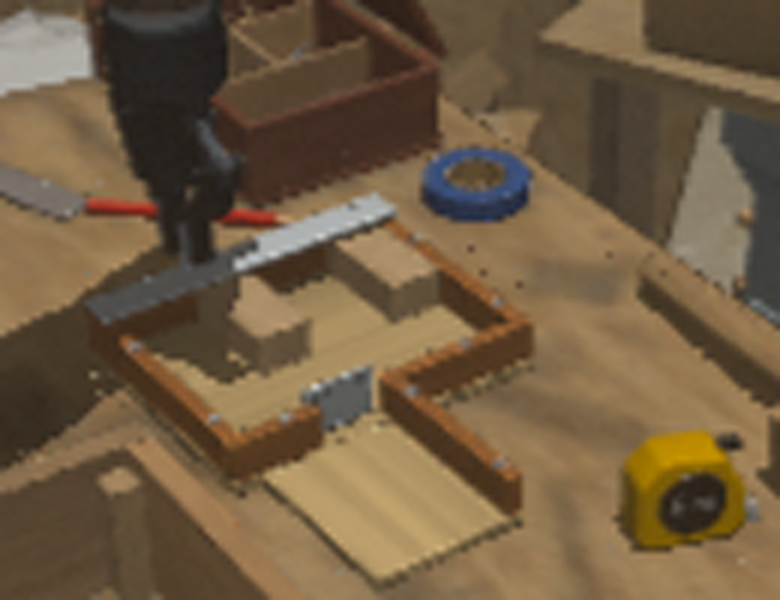

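Both blanks are in at (270,320) and (385,270), and the gate is shut at (340,395). I'll push the second across until it meets the first; contact is expected near finger x 39.

Emit:
play_rows:
  motion:
    - {"translation":[-0.1,0,3],"roll":0,"fingers":0.53}
    - {"translation":[-0.1,0,6],"roll":0,"fingers":0.53}
    - {"translation":[-0.1,0,7.4],"roll":0,"fingers":0.53}
    - {"translation":[-0.1,0,7.4],"roll":0,"fingers":0.53}
    - {"translation":[-0.1,0.7,7.4],"roll":0,"fingers":0.53}
    - {"translation":[-0.1,1.4,7.4],"roll":0,"fingers":0.53}
    - {"translation":[-0.1,2.1,7.4],"roll":0,"fingers":0.53}
    - {"translation":[-0.1,2.8,7.4],"roll":0,"fingers":0.53}
    - {"translation":[-0.1,3.5,7.4],"roll":0,"fingers":0.53}
    - {"translation":[-0.1,4.2,7.4],"roll":0,"fingers":0.53}
    - {"translation":[-0.1,4.9,7.4],"roll":0,"fingers":0.53}
    - {"translation":[-0.1,5.6,7.4],"roll":0,"fingers":0.53}
    - {"translation":[-0.1,6.3,7.4],"roll":0,"fingers":0.53}
    - {"translation":[-0.1,7,7.4],"roll":0,"fingers":0.53}
    - {"translation":[-0.1,7.5,7.4],"roll":0,"fingers":0.53}
    - {"translation":[-0.1,7.9,7.4],"roll":0,"fingers":0.53}
    - {"translation":[-0.1,8.2,7.4],"roll":0,"fingers":0.53}
    - {"translation":[-0.1,8.3,7.4],"roll":0,"fingers":0.53}
    - {"translation":[-0.1,8.3,7.4],"roll":0,"fingers":0.53}

```text
clock: 35.38
eef_pos: [0.5844, 0.226, 0.0031]
tool_rot: [0.696, 0.718, -0.0, -0.0]
ft_force: [-0.8, 1.0, -0.8]
grip_width: 0.0202
```

Emit:
play_rows:
  motion:
    - {"translation":[0,0.2,0],"roll":0,"fingers":0.53}
    - {"translation":[0,0.3,0],"roll":0,"fingers":0.53}
    - {"translation":[0,0.3,0],"roll":0,"fingers":0.53}

```text
clock: 35.63
eef_pos: [0.5843, 0.226, 0.0031]
tool_rot: [0.696, 0.718, -0.002, -0.002]
ft_force: [-7.7, 0.0, 5.4]
grip_width: 0.0202
```

```bash
python3 - <<'E'
from h import *
p,t,o=st();print(p,t,wj(*p[:2]),o["ft_force"])
E
```

```text
[0.58431201 0.22603937 0.00307794] 1.6015501912723853 [ 39.8 112. ] [-7.68650434  0.04794762  5.43219875]
```

Tight: the finger is at x 39.8 with −7.7 N. I'll back off, lift away and verify.

Emit:
play_rows:
  motion:
    - {"translation":[0,-0.8,0],"roll":0,"fingers":0.53}
    - {"translation":[0,-0.8,-4],"roll":0,"fingers":0.53}
    - {"translation":[0,-0.8,-8],"roll":0,"fingers":0.53}
    - {"translation":[0,-4,-14],"roll":0,"fingers":0.53}
    - {"translation":[0,-8,-14],"roll":0,"fingers":0.53}
    - {"translation":[0,-12,-14],"roll":0,"fingers":0.53}
    - {"translation":[0,-15,-14],"roll":0,"fingers":0.53}
    - {"translation":[0,-18,-14],"roll":0,"fingers":0.53}
    - {"translation":[0,-18,-14],"roll":0,"fingers":0.53}
    - {"translation":[0,-18,-14],"roll":0,"fingers":0.53}
    - {"translation":[0,-18,-14],"roll":0,"fingers":0.53}

```text
clock: 36.55
eef_pos: [0.4087, 0.2213, 0.144]
tool_rot: [0.696, 0.718, 0.001, 0.001]
ft_force: [0.5, 0.2, -0.4]
grip_width: 0.02
```

```bash
python3 - <<'E'
from h import *
T=bot.camera("top")["pixels"][:,:,::-1][130:205,150:260];S=bot.camera("scene")["pixels"][:,:,::-1][125:200,185:295]
a=[cv2.resize(i,None,fx=5,fy=5,interpolation=cv2.INTER_CUBIC) for i in(T,S)]
im=np.vstack(a);cv2.imwrite("pics/c13.png",cv2.resize(im,(440,600)))
p,t,o=st();print(p,o["clock"])
E
```

```text
[0.40918644 0.22124495 0.14359814] 36.65
```

View pics/c13.png

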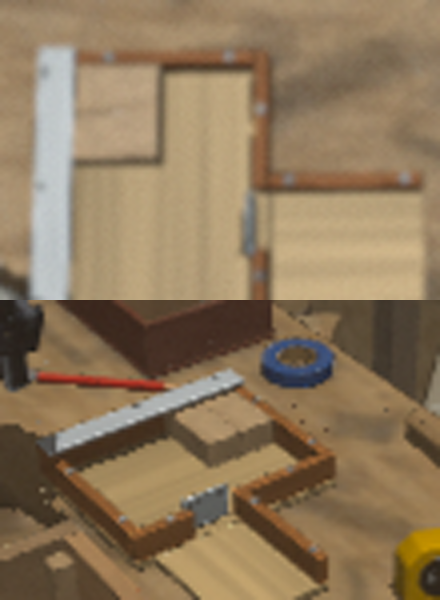

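```bash
python3 - <<'E'
from h import *
for x,y in((160,75),(160,150),(110,160)):
    print(wj(*unproj((150+(x+.5)/4-.5,130+(y+.5)/4-.5),.039)[:2]))
E
```

```text
[121.2  78.7]
[57.2 77.4]
[ 49.1 118.5]
```

The blank rears are at jig y of about 78–79 (80 is ideal, 74 is the limit) and the row's inner edge is at x 49 (50 is ideal). All within limits, so I'm handing in.

```bash
python3 -c "
from workcell import bot
print(bot.job_done())"
```

```text
the job is handed in; nothing more can be done
None
```

Both wooden blanks are loaded in the jig and the job is handed in, with no verdict reported. Only two plain blanks were in the scene; the other blocks of that shape were red and I left them alone. Each blank was laid on the loading table, pushed against the feed fence, pushed through the gate to the end stop, then pushed across.

- **First attempt:** the first grasp closed on nothing. The fingertips really sit about 26 mm higher than the tool data says, so I corrected every height after that. The blank had not moved.
- **Contact forces:** each push ended with a firm contact force where the end stop, the side fence or the neighbouring blank should be.
- **Last picture:** the two blanks lie flat and tight together in the corner of end stop and side fence, and the gate is shut. The arm is clear of the jig, and the robot never went near the tape measure, mallet or pencil.
- **Last measurement:** the blanks' rear ends are at jig y of about 78–79 mm (80 is ideal, 74 is the limit). The row's inner edge is at x of about 49 mm (50 is ideal). The picture measurement is good to about 2 mm, and no check failed at the end.

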